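Latch the belt guard and dip the oil of a bench vacuum pump

TASK

Do the pre-run check on the bench vacuum pump: first swing the hasp of the belt guard over until it lies flat, fully home over its staple. Then take the clean dipstick out of its drip tray, push it down the pump's slanting dip tube until its collar stops on the rim, and draw it right out again. Finish still holding the dipstick in the gripper, motionless, level and marked face up, with its tip above the drip tray about 20 cm over the bench so that it can be read; do not put it down, and leave the other things on the bench where they are.

Things in the scene. Friction and masses are not known exactly. Their poses are not given: they have to be found in the camera images.
- pump: Belt-driven bench vacuum pump, fixed, on a base 220 (x) by 360 (y) mm. Origin: centre of its underside, at bench level. Aluminium oil case (126 x 120 mm, top 150 mm high) at its +y end, motor (to 170 mm) at its -y end. Dark steel belt guard, 44 mm thick, 330 mm long, 168 mm high, along its -x side (the robot's side). Nothing on it but the open hasp is higher than 190 mm.
- hasp (a joint): Angle (rad) of the steel hasp strap on top of the belt guard: 0 = closed, flat over the staple (its stop), pointing to the pump's +x; 1.57 = upright; up to 2.4 = leaning back to -x. Stiff hinge (0.03 N m): it stays where left and must be pushed all the way. Strap 86 mm long from the hinge axis, 30 wide, 4 thick, slot from 34 to 62 mm from the hinge; end lip rises 5 mm.
- hasp_hinge (a point): Fixed point on the hasp's hinge axis, mid-width, 173 mm above the bench. It has the axes of pump: the hinge axis is y, the closed hasp points along +x.
- hasp_end (a point): Point on the moving hasp's centre line, 72 mm from the hinge, in mid-thickness, on the solid end beyond the slot: the place to push. Its x axis points along the strap away from the hinge.
- staple (a point): Top of the fixed staple, a wire loop 21 mm long and 5 mm thick which stands up 14 mm through the slot of the closed hasp (48 mm from the hinge). It has the axes of pump.
- dip_tube: Fixed slanting steel tube on the oil case's +y face. Origin: centre of its mouth, in the rim's plane, 141 mm above the bench. z axis: along the bore, out of the mouth, 40 degrees above horizontal, towards the pump's +y; x is the pump's x. Bore 11.6 mm, rim 28 mm outside, mouth flared to 22 mm over the outer 12 mm; 64 mm long outside the case, free space inside below it.
- dipstick: Loose, 90 g, 197 mm long, lies level in the drip tray, axis 50 mm high. Origin: on the axis at the collar's stop face. x axis towards the tip, z axis out of the marked face (up at the start). Rod 8 mm diameter to x = 86 mm, then a flat blade 6.5 wide, 3 thick to 117 mm; collar 26 mm diameter, x = -8 to 0; black handle 20 wide (y), 16 high (z), x = -80 to -8, free to grip from -65 to -8.
- tip (a point): Tip of the dipstick, 117 mm from the collar's stop face along the axis; axes as dipstick.
- drip_tray: Steel drip tray, 250 (x) by 110 (y) mm, rim 14 mm high, fixed. Origin: centre of its underside, at bench level. Two notched rests in it: 49 mm high, 44 wide at x = -92 mm (under the handle's end) and 53 mm high, 30 wide at x = 52 mm (under the rod). The dipstick lies along its x axis, tip towards +x, collar face at about x = -21 mm.
- ray_box: Bystander: black ray box 110 x 70 x 70 mm. Origin: centre of its underside.
- block: Bystander: clear acrylic block 115 x 62 x 18 mm. Origin: centre of its underside.
- lens_block: Bystander: clear round acrylic block, 56 mm diameter, 20 mm high, lying flat. Origin: centre of its underside.
- pencil: Bystander: yellow pencil 170 mm long, 8 mm thick, lying along its x axis. Origin: at mid-length, at its underside.
- oil_bottle: Bystander: white plastic oil bottle with a black cap, 68 mm diameter, 160 mm high. Origin: centre of its underside.
- spanner: Bystander: steel spanner 150 mm long, lying along its x axis. Origin: at its underside.
Not all that is in view belongs to the job. What is meant by the dipstick is not yellow, and is the larger of those in its own colour.

How it is judged:
On the way, in this order (a step that is already met when the one before it is completed fails the run):
1. the hasp lies flat, home over its staple (value of joint hasp below 0.06 rad), for 0.3 s.
2. the dipstick, held by the gripper, is in the dip tube with its collar stopped on the rim (z of dipstick in the frame of dip_tube below 0.003 m and distance between dipstick and dip_tube below 0.006 m and angle between the x axis of dipstick and the z axis of dip_tube, either way round below 0.1 rad and contact force between the fingers and dipstick above 0.5 N), for 0.2 s.
3. the dipstick is drawn right out of the tube, still gripped (z of tip in the frame of dip_tube above 0.005 m and contact force between the fingers and dipstick above 0.5 N), for 0.1 s.
At the end, for the whole second after the job is handed in: The hasp is still closed (within 0.08 rad); the gripper alone holds the dipstick (touching neither tray nor pump), at rest, its axis level within 0.1 rad (6 degrees), its marked face up within 0.2 rad, and its tip above the drip tray (inside the tray's outline), 140 to 260 mm over the bench (value of joint hasp below 0.08 rad and contact force between the fingers and dipstick above 0.5 N and contact force between dipstick and drip_tray below 0.05 N and contact force between dipstick and pump below 0.05 N and angle between dipstick's own x axis and vertical between 1.4708 and 1.6708 rad and angle between dipstick's own z axis and vertical below 0.2 rad and height (world z) of tip between 0.14 and 0.26 m and x of tip in the frame of drip_tray between -0.125 and 0.125 m and y of tip in the frame of drip_tray between -0.055 and 0.055 m and linear speed of dipstick below 0.02 m/s and angular speed of dipstick below 0.15 rad/s); the arm keeps its last pose, push and grip.
It fails at once if a bystander is pushed more than 30 mm away or the bottle is tipped over (distance of any of ray_box, block, lens_block, pencil, oil_bottle, spanner from where it was at the start of the episode above 0.03 m or angle between oil_bottle's own z axis and vertical above 0.5 rad).
It also fails if it takes over 69 s, if anything falls off the work surface, if the arm or the gripper's body presses on something with over 40 N, if the wrist force passes 120 N, or if a joint passes its speed limit or range.

ROBOT

A 6-joint arm with a two-finger parallel gripper is mounted at the origin on the work surface. World frame = base frame: x ahead of the robot, y to its left, z up, the work surface at z = 0. Lengths are in m, angles in rad, forces in N, time in s.
With the tool pointing down it reaches from about 0.325 to 0.85 m from the base axis. Payload 4.4 kg.
Tool frame: the origin (TCP) lies midway between the tips of the shut fingers; the grasp point (between the pads) lies 19 mm behind it; z points along the fingers, y is the direction in which the jaws open and shut (so a half turn about z gives the same grasp; the last joint's range is limited). The gripper opens to 94 mm and grips with 3 to 60 N. Pads are 16 mm wide; open, the fingers measure 119 mm over their backs; the gripper's body (75 mm by 177 mm) begins 78 mm behind the grasp point.
Start: joints at [-1.337, 0.207, 1.542, -0, 1.393, -0.15], TCP at [0.216, -0.533, 0.205] pointing down, gripper open.
Joint ranges: [-2.73, 2.73], [-0.86, 2.22], [0.23, 2.46], [-1.11, 4.25], [0.08, 2.63], [-2.82, 2.82]. Speed limits (rad/s): [2.79, 2.79, 3.14, 3.14, 3.14, 3.14].

INTERFACE

Orientations are given as a unit quaternion [x, y, z, w].
In Python, from plant import arm gives the robot as it stands.
- The arm moves only by the tool carry_out, never from a script. Its argument "steps" is one flat list of numbers, 5 for each row, row after row: the shift along the tool's x, y, z in cm, then the turn about the tool's z in rad, then the gripper command: -1 is shut, 1 is fully open, values between are in proportion. A call has exactly 10 rows; each row is the pose to reach, as a shift and turn from the pose measured when the call began, along the tool's axes at that moment; what a row does not reach only later rows make up. A row lasts 1/8 s, in which the tool goes at most 62.5 mm and 10.7 degrees, less where a joint would pass 70% of its speed; a pose out of reach is approached as far as the arm can. A call with a gripper value outside its range is refused whole. The fingers move at their own pace and stop on an object; "force" is the grip in N (left out, the last holds). Time passes only in rows, so rows that repeat a pose let the fingers close, or fill a call up. It gives the time, the measured TCP pose, the force and the opening at its end, in the units of the state.
- arm.read_state(): the state, without advancing time (a new reading comes with each control period).
- arm.get_image(name): name is "scene" or "top" or "wrist"; returns (picture, depth): 420x560x3 uint8, red, green, blue; 420x560 float32, m along the optical axis (not along the pixel's ray), 0 where there is no reading.
- arm.calibration(name): a dict with "intrinsics" (3x3 intrinsics, pixels), "R" (3x3) and "t" (3): a world point X has camera coordinates R X + t; the wrist camera has in their place "tool_from_camera" (4x4, takes a point from camera to tool coordinates, whose origin is the TCP and whose axes are the flange's). Camera axes: x right, y down, z forward; pixel columns grow to the right and rows downward; lengths in m; the calibration is good to about 2 mm. The wrist camera is an equidistant fisheye: a pixel r from the principal point sees the ray r / f radians off the axis. A picture is of the moment at which its call begins: read the wrist's pose just before it. calibration takes no time and is no camera call.
- arm.close_job(): hands the job in, once; it reports no verdict.
The state is a dict: "clock": time; "q": joint angles; "qvel": joint speeds; "joint_efforts": joint torques, N m; "position": TCP position; "tcp_rot": TCP orientation; "ft_force": force on the tool from outside, world axes, zero at the start; "ft_torque": the same for the moment, N m; "gripper_width": opening from 0.0 (shut) to 1.0 (fully open).
Only numpy, scipy, OpenCV 4.12 (cv2) and the standard library are available. Lean on these libraries where they do the work, as an engineer would, in place of code of your own. Each camera call takes 0.05 s, during which the arm holds its last target.

## Working session

There is one attempt and no reset: what is moved stays moved. The work goes in short steps, Python scripts to look and compute and a tool call to move; the robot and the scene stay as the last step left them, time stands still between calls to the robot, and variables do not carry over. Pictures are saved under pics/ and viewed, and the job is handed in when it is done.

Besides the shell and the picture viewer there is one more tool, called after "Emit:" as name(argument=value, ...) on one line, values as JSON. carry_out: Moves the arm, as the interface text tells. Its arguments: {"type":"object","properties":{"steps":{"type":"array","items":{"type":"number"}},"force":{"type":"number"}},"required":["steps"]}

```bash
ls; mkdir -p pics
python3 - <<'E'
from plant import arm
import cv2,numpy as np
print(arm.read_state())
for n in("scene","top","wrist"):
    p,d=arm.get_image(n); cv2.imwrite(f"pics/{n}0.png",p[:,:,::-1]); np.savez(f"{n}0.npz",p=p,d=d)
    print(n,arm.calibration(n))
E
```

```text
pics
{'clock': 0.0, 'q': array([-1.33645682e+00,  2.07386489e-01,  1.54291106e+00, -2.31536411e-05,
        1.39350084e+00, -1.50534454e-01]), 'qvel': array([ 0.00025184, -0.00145766, -0.00087641,  0.00017328,  0.00082723,
       -0.00135459]), 'joint_efforts': array([ 8.46328130e-04, -3.70877767e+01, -2.81414884e+01,  6.98158261e-02,
        3.59596708e-02, -1.72076393e-04]), 'position': array([ 0.21565767, -0.53217385,  0.20433018]), 'tcp_rot': array([ 9.81540084e-01,  1.91253358e-01, -5.75825430e-05, -1.10142319e-03]), 'ft_force': array([-0.20597694,  0.72775671, -0.20747499]), 'ft_torque': array([-0.01021577,  0.03872342,  0.04260153]), 'gripper_width': 1.0042342553402976}
scene {'intrinsics': array([[470.79240428,   0.        , 279.8574194 ],
       [  0.        , 470.79240428, 214.97506254],
       [  0.        ,   0.        ,   1.        ]]), 'R': array([[-0.87347109,  0.4868322 , -0.00653216],
       [ 0.31609369,  0.55682663, -0.76813338],
       [-0.37031478, -0.67300707, -0.64025655]]), 't': array([ 0.3948887 , -0.13703518,  1.63998664])}
top {'intrinsics': array([[505.242
[... 214 characters left out ...]
9.95209679e-01, -8.64725846e-03, -9.73802821e-02],
       [ 9.73921925e-02, -9.66106102e-04, -9.95245612e-01]]), 't': array([0.10728015, 0.54823937, 1.68841891])}
wrist {'intrinsics': array([[325.1922621 ,   0.        , 282.89820593],
       [  0.        , 325.1922621 , 212.12640803],
       [  0.        ,   0.        ,   1.        ]]), 'tool_from_camera': array([[-2.04041111e-04, -9.68950206e-01, -2.47255853e-01,
         7.18506929e-02],
       [ 9.99999979e-01, -1.96913303e-04, -5.35555432e-05,
         1.03724054e-03],
       [ 3.20468793e-06, -2.47255859e-01,  9.68950226e-01,
        -1.79202252e-01],
       [ 0.00000000e+00,  0.00000000e+00,  0.00000000e+00,
         1.00000000e+00]])}
```

View pics/scene0.png

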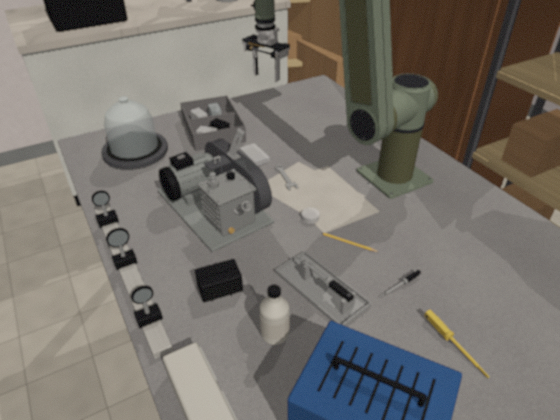

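View pics/top0.png

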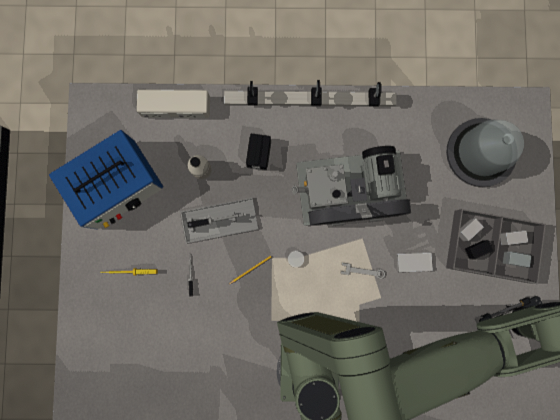

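View pics/wrist0.png

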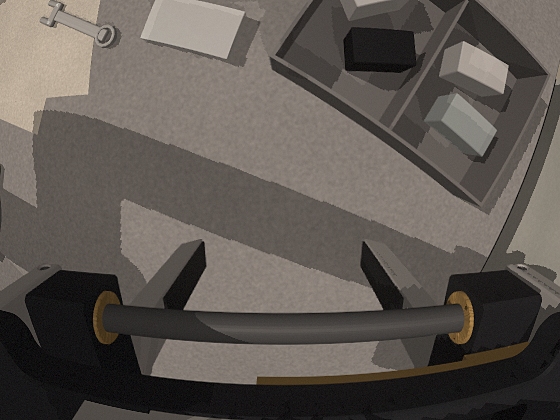

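The top view shows the pump near (355,185), with the oil case on its left. The tray with the black-handled stick is near (220,220), and a small black-handled decoy lies at (191,275). I'll zoom in next.

Run:
```python
import cv2,numpy as np
p=np.load("top0.npz")["p"][:,:,::-1]
cv2.imwrite("pics/top_p.png",cv2.resize(p[130:240,280:420],None,fx=5.5,fy=5.5,interpolation=cv2.INTER_CUBIC))
cv2.imwrite("pics/top_t.png",cv2.resize(p[140:260,150:290],None,fx=5,fy=5,interpolation=cv2.INTER_CUBIC))
p=np.load("scene0.npz")["p"][:,:,::-1]
cv2.imwrite("pics/sc_p.png",cv2.resize(p[120:250,150:310],None,fx=4.5,fy=4.5,interpolation=cv2.INTER_CUBIC))
```

```text
(no output)
```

View pics/top_p.png

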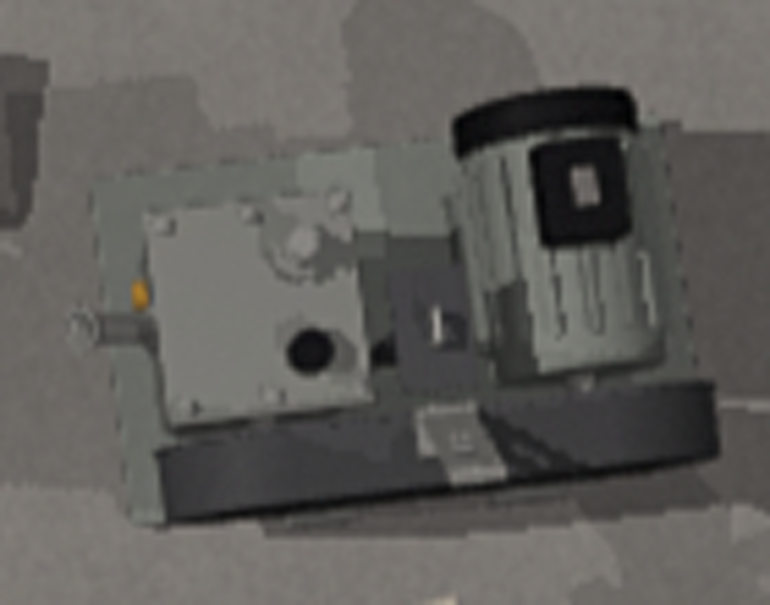

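View pics/top_t.png

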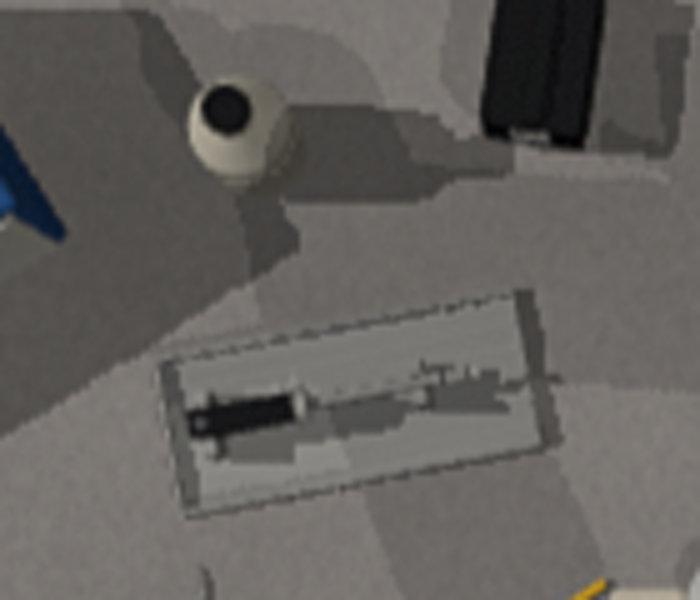

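View pics/sc_p.png

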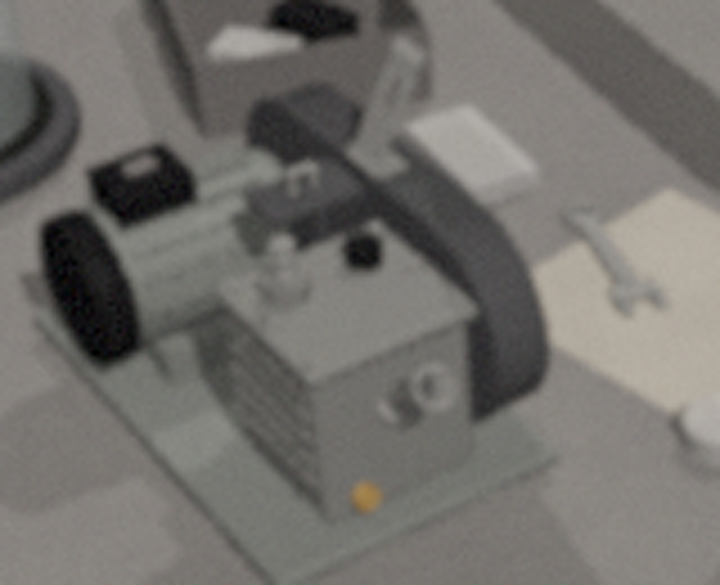

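```bash
cat > h.py <<'E'
import numpy as np,cv2
from scipy.spatial.transform import Rotation as Ro
from plant import arm
def ray(n,u,v,st=None):
    c=arm.calibration(n);K=c["intrinsics"]
    a=np.array([(u-K[0,2])/K[0,0],(v-K[1,2])/K[1,1]])
    if n=="wrist":
        r=np.hypot(*a); d=np.array([*(a/r*np.sin(r)) ,np.cos(r)]) if r>1e-9 else np.array([0,0,1.])
        T=c["tool_from_camera"]; R=Ro.from_quat(st["tcp_rot"]).as_matrix()
        return np.array(st["position"])+R@T[:3,3], R@T[:3,:3]@d
    d=np.array([a[0],a[1],1.]); R=np.array(c["R"]); return -R.T@c["t"], R.T@d
def atz(n,u,v,z,st=None):
    o,d=ray(n,u,v,st); return o+d*(z-o[2])/d[2]
def proj(n,X,st=None):
    c=arm.calibration(n);K=c["intrinsics"]
    if n=="wrist":
        T=c["tool_from_camera"];R=Ro.from_quat(st["tcp_rot"]).as_matrix()
        p=T[:3,:3].T@(R.T@(np.array(X)-st["position"])-T[:3,3])
        th=np.arctan2(np.hypot(p[0],p[1]),p[2]); k=th/np.hypot(p[0],p[1])
        return K[0,0]*p[0]*k+K[0,2],K[1,1]*p[1]*k+K[1,2]
    p=c["R"]@np.array(X)+c["t"]; return K[0,0]*p[0]/p[2]+K[0,2],K[1,1]*p[1]/p[2]+K[1,2]
def move(target,yaw=None):
    "target TCP pos world; returns tool cm shift, for tool as measured"
    s=arm.read_state(); R=Ro.from_quat(s["tcp_rot"]).as_matrix()
    d=R.T@(np.array(target)-s["position"])*100
    x=R[:,0]; cur=np.arctan2(x[1],x[0])
    t=None
    if yaw is not None:
        # tool z down: turning +a about tool z reduces the world yaw
        t=(cur-yaw+np.pi/2)%np.pi-np.pi/2
    return d.round(2),t,cur
def snap(n,name,crop=None,f=1):
    s=arm.read_state(); p,d=arm.get_image(n); np.savez(name+".npz",p=p,d=d,pos=s["position"],rot=s["tcp_rot"])
    q=p[:,:,::-1]
    if crop: q=q[crop[1]:crop[3],crop[0]:crop[2]]
    cv2.imwrite(f"pics/{name}.png",cv2.resize(q,None,fx=f,fy=f,interpolation=cv2.INTER_CUBIC))
    return s
E
python3 - <<'E'
from h import *
P=lambda x,y:(280+x/5.5,130+y/5.5)
T=lambda x,y:(150+x/5,140+y/5)
print("base corners", [atz("top",*P(*c),.008).round(3) for c in((95,185),(135,522),(672,125))])
print("case top",[atz("top",*P(*c),.15).round(3) for c in((147,213),(172,425),(372,395),(345,200))])
print("tube mouth",atz("top",*P(82,327),.141).round(3))
print("staple",atz("top",*P(437,325),.187).round(3))
print("guard",[atz("top",*P(*c),.168).round(3) for c in((160,452),(165,520),(715,385),(718,455))])
print("hinge plate",[atz("top",*P(*c),.173).round(3) for c in((418,408),(478,400),(430,460))])
tr=[atz("top",*T(*c),.014).round(3) for c in((162,362),(188,515),(560,445),(528,290))];print("tray",tr,np.mean(tr,0))
print("stick",[atz("top",*T(*c),z).round(3) for c,z in(((190,423),.058),((292,406),.058),((300,406),.06),((560,378),.05))])
D=np.load("top0.npz")["d"]
o=lambda u,v:(lambda r:r[0]+r[1]*D[int(round(v)),int(round(u))])(ray("top",u,v))
print([o(*P(*c)).round(3) for c in((82,327),(437,325),(250,300),(250,490),(478,470),(440,425))],o(*T(250,415)),o(*T(295,406)))
E
```

```text
base corners [array([0.701, 0.045, 0.008]), array([0.489, 0.019, 0.008]), array([ 0.743, -0.319,  0.008])]
case top [array([0.659, 0.02 , 0.15 ]), array([0.536, 0.006, 0.15 ]), array([ 0.554, -0.109,  0.15 ]), array([ 0.667, -0.094,  0.15 ])]
tube mouth [0.593 0.057 0.141]
staple [ 0.59  -0.141  0.187]
guard [array([0.519, 0.014, 0.168]), array([0.48 , 0.011, 0.168]), array([ 0.56 , -0.301,  0.168]), array([ 0.52 , -0.302,  0.168])]
hinge plate [array([ 0.545, -0.132,  0.173]), array([ 0.549, -0.166,  0.173]), array([ 0.515, -0.138,  0.173])]
tray [array([0.528, 0.436, 0.014]), array([0.424, 0.416, 0.014]), array([0.474, 0.164, 0.014]), array([0.58 , 0.187, 0.014])] [0.5015  0.30075 0.014  ]
stick [array([0.484, 0.408, 0.058]), array([0.496, 0.341, 0.058]), array([0.495, 0.335, 0.06 ]), array([0.516, 0.163, 0.05 ])]
[array([0.595, 0.057, 0.13 ]), array([ 0.59 , -0.14 ,  0.188]), array([ 0.608, -0.039,  0.153]), array([ 0.498, -0.037,  0.17 ]), array([ 0.504, -0.153,  0.24 ]), array([ 0.532, -0.14 ,  0.199])] [0.48904372 0.36807479 0.06254796] [0.49508813 0.33803926 0.06525503]
```

Run:
```python
from h import *
print(move([.45,-.14,.32],.118))
```

```text
(array([ 36.45, -27.59, -11.49]), np.float64(0.2667774163300296), np.float64(0.38477741633002965))
```

Emit:
carry_out(steps=[2,-1.5,-4,0,-1,6,-4.5,-8,0.05,-1,11,-8,-11,0.1,-1,16,-12,-11.5,0.15,-1,21,-16,-11.5,0.2,-1,26,-20,-11.5,0.25,-1,31,-24,-11.5,0.267,-1,35,-26.5,-11.5,0.267,-1,36.4,-27.6,-11.5,0.267,-1,36.4,-27.6,-11.5,0.267,-1])

```text
clock: 1.4
position: [0.4497, -0.1389, 0.3198]
tcp_rot: [0.998, 0.06, -0.001, -0.001]
ft_force: [-1.0, -0.3, -0.5]
gripper_width: 0.01
```

Run:
```python
from h import *
s=snap("wrist","w1",None,1.4);print(s)
```

```text
{'clock': 1.4, 'q': array([-4.84495449e-01, -8.72454508e-02,  1.61864360e+00,  1.08008990e-03,
        1.61213703e+00,  9.65341969e-01]), 'qvel': array([-0.04841189, -0.00475253,  0.00265139, -0.01348731,  0.00075228,
       -0.01137933]), 'joint_efforts': array([  0.97196985, -26.17793083, -29.98075783,   0.21197765,
        -0.04521152,   0.07834469]), 'position': array([ 0.44968728, -0.13885967,  0.31978653]), 'tcp_rot': array([ 9.98169741e-01,  6.04643098e-02, -5.50836310e-04, -9.64937116e-04]), 'ft_force': array([-0.95646463, -0.30442948, -0.532775  ]), 'ft_torque': array([-0.01393548, -0.02224747,  0.03477762]), 'gripper_width': 0.01026237956899513}
```

View pics/w1.png

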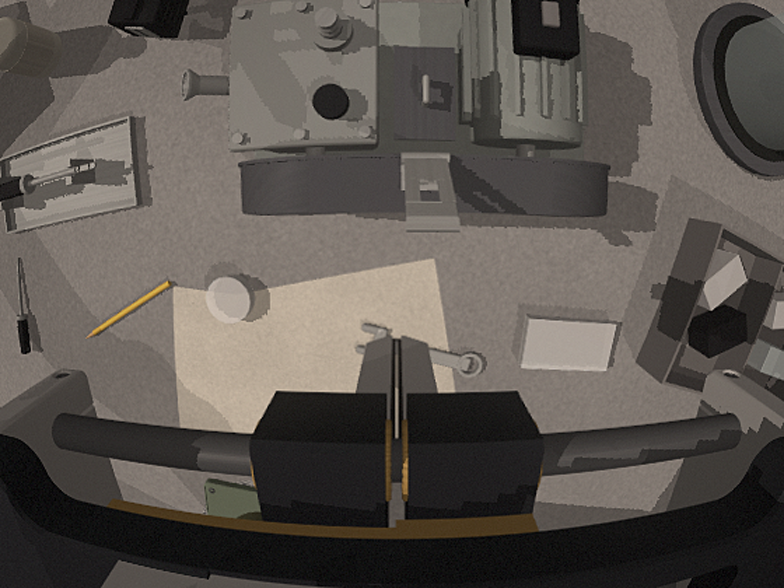

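Run:
```python
from h import *
z=np.load("w1.npz"); st=dict(position=z["pos"],tcp_rot=z["rot"])
A=lambda u,v,h:atz("wrist",u/1.4,v/1.4,h,st).round(4)
print("staple",A(428,90,.187),A(428,78,.187),A(428,103,.187))
print("hinge plate L,R",A(403,157,.175),A(450,157,.175))
print("guard far edge",A(241,166,.168),A(607,164,.168))
print("case top",A(232,0,.15),A(232,150,.15),A(378,145,.15))
print("mouth top/bot",A(186,72,.141),A(186,97,.141),A(183,84,.141),A(190,84,.141))
print("tray",A(133,116,.014),A(143,206,.014),A(8,232,.014))
s=A(428,90,.187); x=np.array([np.cos(.118),np.sin(.118),0])
h=s-.048*x;h[2]=.173
for th in(1.8,1.9,2.0,2.1,2.2,2.3,2.4):
    e=h+.086*np.cos(th)*x+[0,0,.086*np.sin(th)]; print(th,np.array(proj("wrist",e,st))*1.4, e.round(3))
print(proj("scene",h))
for th in(1.8,2.0,2.2): print(proj("scene",h+.086*np.cos(th)*x+[0,0,.086*np.sin(th)]))
```

```text
staple [ 0.5883 -0.1445  0.187 ] [ 0.5969 -0.1434  0.187 ] [ 0.5792 -0.1455  0.187 ]
hinge plate L,R [ 0.5403 -0.1334  0.175 ] [ 0.5448 -0.1662  0.175 ]
guard far edge [ 0.5235 -0.014   0.168 ] [ 0.562  -0.2896  0.168 ]
case top [0.6638 0.0208 0.15  ] [0.5359 0.0014 0.15  ] [ 0.5487 -0.1137  0.15  ]
mouth top/bot [0.6024 0.0564 0.141 ] [0.5803 0.053  0.141 ] [0.5918 0.0577 0.141 ] [0.5916 0.0508 0.141 ]
tray [0.5796 0.1895 0.014 ] [0.4721 0.1646 0.014 ] [0.4261 0.4143 0.014 ]
1.8 [436.44774063 188.52514517] [ 0.521 -0.152  0.257]
1.9 [435.88575854 203.79968079] [ 0.513 -0.153  0.254]
2.0 [435.19303403 218.11329257] [ 0.505 -0.154  0.251]
2.1 [434.39472323 231.20946883] [ 0.498 -0.155  0.247]
2.2 [433.5173683  242.89609335] [ 0.49  -0.156  0.243]
2.3 [432.58695291 253.0462004 ] [ 0.484 -0.157  0.237]
2.4 [431.62742867 261.59298236] [ 0.478 -0.158  0.231]
(np.float64(229.95994781976995), np.float64(154.84849820558108))
(np.float64(233.53678832631607), np.float64(128.51513565573157))
(np.float64(238.34717387106315), np.float64(128.54378406447233))
(np.float64(242.73944387463325), np.float64(129.6369567515539))
```

Emit:
carry_out(steps=[1.8,2.4,4,-0.014,-1,1.8,2.4,9,-0.014,-1,1.8,2.4,10.7,-0.014,-1,3.8,2.35,10.7,-0.014,-1,5.8,2.32,10.7,-0.014,-1,7.8,2.3,10.7,-0.014,-1,9.8,2.27,10.7,-0.014,-1,11.8,2.24,10.7,-0.014,-1,13.8,2.2,10.7,-0.014,-1,13.8,2.2,10.7,-0.014,-1])

```text
clock: 2.7
position: [0.5898, -0.146, 0.2137]
tcp_rot: [0.998, 0.066, 0.0, -0.0]
ft_force: [0.6, 0.2, -0.0]
gripper_width: 0.008
```

Run:
```python
from h import *
s=snap("wrist","w2",None,1.4);print(s["position"],s["ft_force"])
```

```text
[ 0.58977028 -0.14604603  0.21368835] [ 0.61538025  0.16975628 -0.02225776]
```

View pics/w2.png

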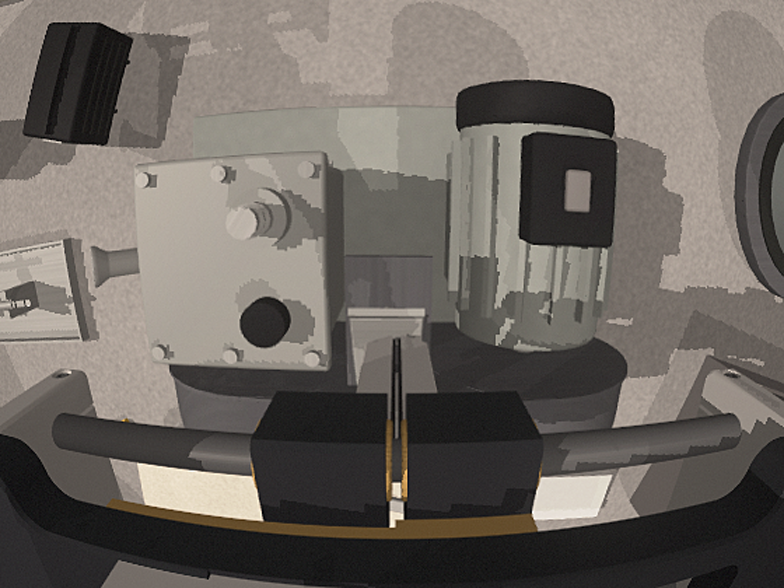

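The strap is over past upright and lies against the fingertips; its end edge is at about (387,312). Next I press it down.

Emit:
carry_out(steps=[0.8,-0.2,0.2,0,-1,1.4,-0.3,0.8,0,-1,1.8,-0.3,1.5,0,-1,2.1,-0.3,2.2,0,-1,2.2,-0.3,2.9,0,-1,2.25,-0.3,3.5,0,-1,2.25,-0.3,3.8,0,-1,2.25,-0.3,4.0,0,-1,2.25,-0.3,4.2,0,-1,2.25,-0.3,4.2,0,-1])

```text
clock: 4.0
position: [0.6107, -0.1399, 0.1749]
tcp_rot: [0.998, 0.066, -0.0, -0.0]
ft_force: [-5.8, 1.5, 11.4]
gripper_width: 0.005
```

Run:
```python
from h import *
s=snap("wrist","w3",None,1.4);print(s["position"],s["ft_force"])
```

```text
[ 0.61066845 -0.13990647  0.17485405] [-5.80165601  1.45262992 11.35105192]
```

View pics/w3.png

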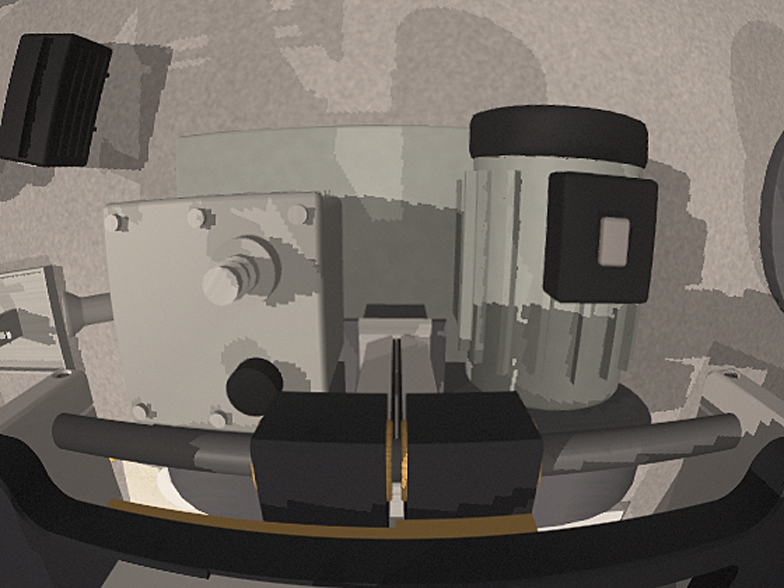

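Emit:
carry_out(steps=[0,0,-4,0,-1,0,0,-9,0,-1,-0.5,-4,-12,-0.15,-1,-1,-9,-12,-0.33,-1,-2,-14,-12,-0.51,-1,-3,-20,-12,-0.69,-1,-3.5,-26,-12,-0.87,-1,-4,-32,-11,-1.05,-1,-4.5,-38,-10,-1.23,-1,-5,-44,-9,-1.41,1])

```text
clock: 5.3
position: [0.5023, 0.2913, 0.2652]
tcp_rot: [0.715, 0.699, 0.001, 0.0]
ft_force: [-0.2, 0.7, -0.2]
gripper_width: 0.08
```

Run:
```python
from h import *
snap("top","t2",(290,130,420,240),6)
print(move([.48,.42,.26],1.75))
```

```text
(array([12.15, -2.  ,  0.42]), np.float64(-0.19041891446216397), np.float64(1.559581085537836))
```

View pics/t2.png

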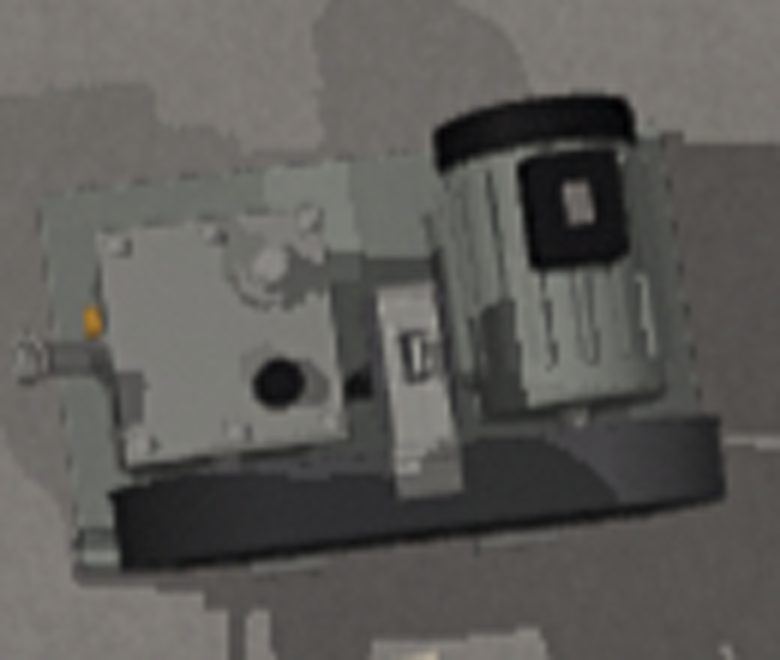

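The hasp lies flat, with the staple through its slot at (418,355). Now the tray.

Emit:
carry_out(steps=[4,-0.6,0.4,-0.1,1,8,-1.2,0.4,-0.19,1,11,-1.8,0.4,-0.19,1,12.1,-2,0.4,-0.19,1,12.1,-2,0.4,-0.19,1,12.1,-2,0.4,-0.19,1,12.1,-2,0.4,-0.19,1,12.1,-2,0.4,-0.19,1,12.1,-2,0.4,-0.19,1,12.1,-2,0.4,-0.19,1])

```text
clock: 6.6
position: [0.4801, 0.4193, 0.2601]
tcp_rot: [0.641, 0.767, 0.001, -0.003]
ft_force: [0.3, -0.6, 0.1]
gripper_width: 1.0
```

Run:
```python
from h import *
s=snap("wrist","w4",None,1.4);print(s["position"],s["ft_force"],s["q"])
```

```text
[0.4800645  0.41934901 0.26013325] [ 0.27523624 -0.5943091   0.11297206] [0.57851506 0.30350475 1.30919153 0.00708691 1.52879729 0.39959291]
```

View pics/w4.png

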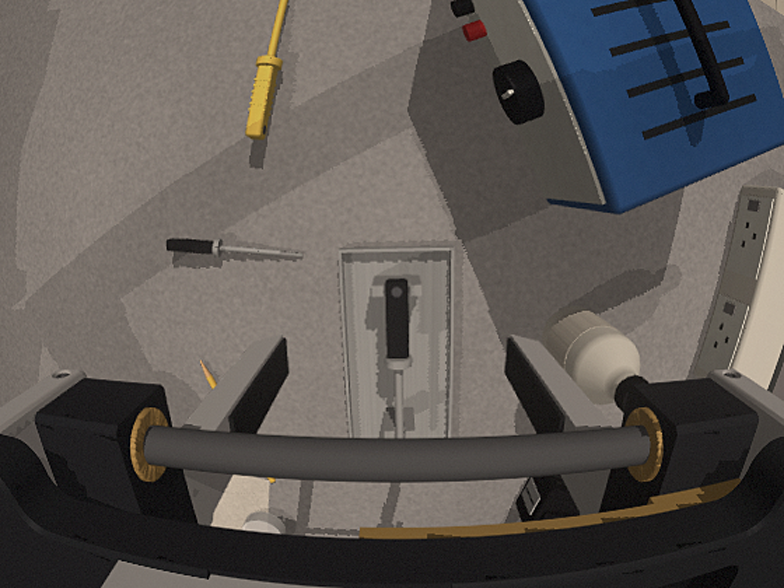

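Run:
```python
from h import *
z=np.load("w4.npz"); st=dict(position=z["pos"],tcp_rot=z["rot"])
A=lambda u,v,h:atz("wrist",u/1.4,v/1.4,h,st).round(4)
e=A(397,279,.058); c=A(398,358,.058); k=A(398,361,.058)
print("handle end",e,"handle front",c,np.linalg.norm(c-e),"yaw",np.arctan2(*(e-c)[1::-1]))
print("rod",A(400,430,.054), A(386,318,.058),A(408,318,.058))
print("tray corners",A(341,250,.014),A(455,248,.014), "bottle cap",A(615,385,.15))
d=z["d"]; print(d[230,284],d[int(318/1.4),int(397/1.4)])
D=np.load("top0.npz")
for u,v in((195,160),(198,165)):
    r=ray("top",u,v); print((r[0]+r[1]*D["d"][v,u]).round(3))
print(s:=move([0,0,0],None)[2])
```

```text
handle end [0.4825 0.4102 0.058 ] handle front [0.4962 0.3391 0.058 ] 0.07240787250016395 yaw 1.761149749536465
rod [0.512  0.2631 0.054 ] [0.4792 0.3742 0.058 ] [0.4981 0.3776 0.058 ]
tray corners [0.4268 0.4195 0.014 ] [0.5327 0.4406 0.014 ] bottle cap [0.6568 0.3787 0.15  ]
0.39765933 0.3966659
[0.681 0.373 0.163]
[0.666 0.364 0.16 ]
1.7494937922279117
```

Run:
```python
from h import *
print(move([.490,.3705,.031],1.765))
```

```text
(array([-5.14,  0.17, 22.88]), np.float64(-0.01550620777208822), np.float64(1.7494937922279117))
```

Emit:
carry_out(steps=[-3,0.1,5,-0.015,0.7,-5.1,0.17,10,-0.015,0.7,-5.1,0.17,15,-0.015,0.7,-5.1,0.17,19,-0.015,0.7,-5.1,0.17,21.5,-0.015,0.7,-5.1,0.17,22.9,-0.015,0.7,-5.1,0.17,22.9,-0.015,0.7,-5.1,0.17,22.9,-0.015,-1,-5.1,0.17,22.9,-0.015,-1,-5.1,0.17,22.9,-0.015,-1], force=15)

```text
clock: 7.9
position: [0.4905, 0.3713, 0.0319]
tcp_rot: [0.635, 0.772, 0.002, -0.003]
ft_force: [0.1, -0.7, -0.4]
gripper_width: 0.564
```

Run:
```python
from h import *
s=snap("wrist","w5",None,1.4);print(s["position"],s["ft_force"],s["gripper_width"]*94)
```

```text
[0.49054776 0.37130891 0.03186895] [ 0.11992516 -0.65196753 -0.40618255] 53.04372335908751
```

View pics/w5.png

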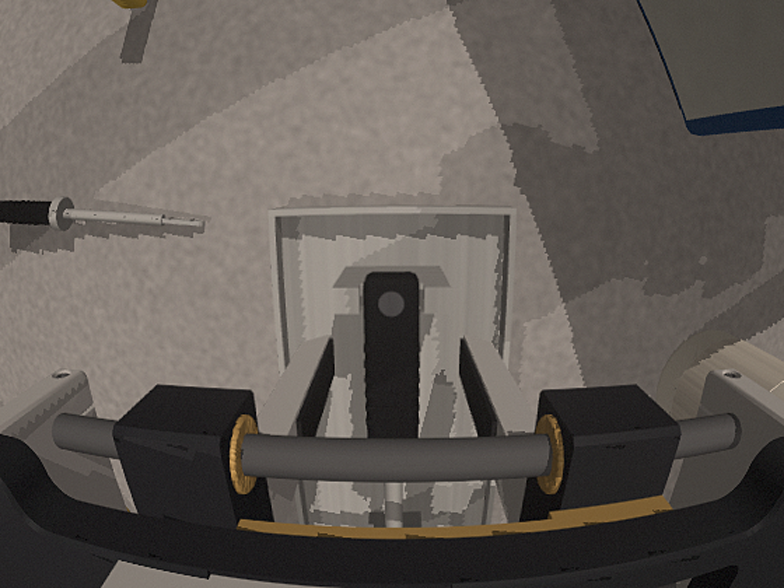

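Emit:
carry_out(steps=[0,0,0,0,-1,0,0,0,0,-1,0,0,0,0,-1,0,0,0,0,-1,0,0,0,0,-1,0,0,0,0,-1,0,0,-1.5,0,-1,0,0,-3,0,-1,0,0,-5,0,-1,0,0,-5,0,-1], force=15)

```text
clock: 9.2
position: [0.4927, 0.3721, 0.0851]
tcp_rot: [0.635, 0.772, 0.005, -0.002]
ft_force: [0.9, -0.6, -0.8]
gripper_width: 0.212
```

Run:
```python
from h import *
s=snap("wrist","w6",None,1.4);print(s["position"],s["ft_force"],s["ft_torque"],s["gripper_width"]*94)
snap("scene","s6",(230,220,400,340),4.5)
```

```text
[0.49272684 0.3720949  0.0851059 ] [ 0.93675501 -0.61209561 -0.83033641] [-0.00805855 -0.09018873  0.01318108] 19.954072063188118
```

View pics/w6.png

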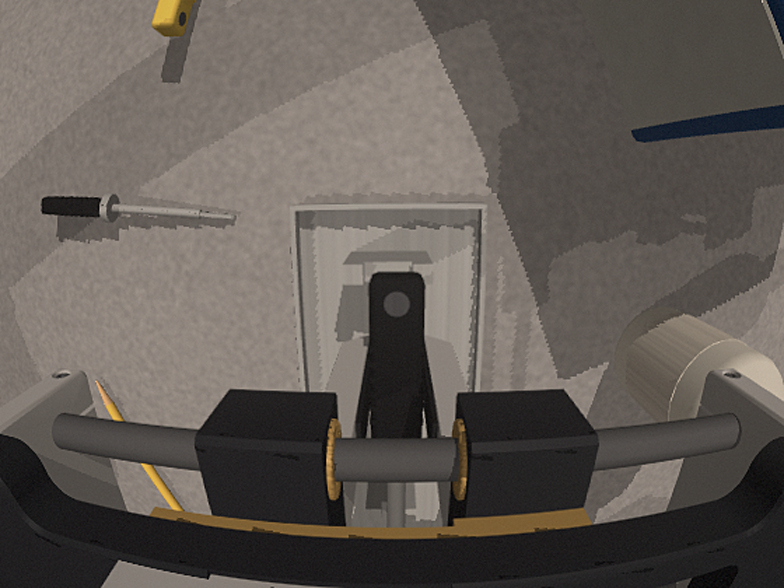

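View pics/s6.png

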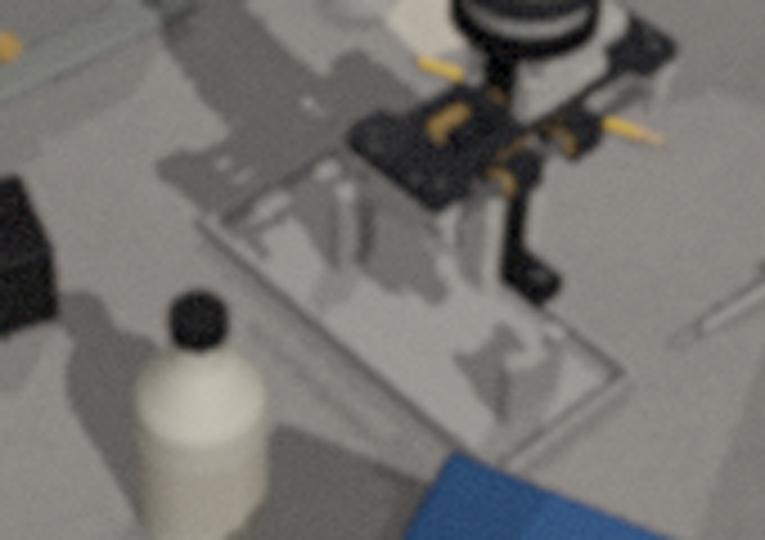

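```bash
cat >> h.py <<'E'
def wpts(name,us,vs):
    z=np.load(name+".npz"); st=dict(position=z["pos"],tcp_rot=z["rot"]); c=arm.calibration("wrist")
    R=Ro.from_quat(st["tcp_rot"]).as_matrix(); T=c["tool_from_camera"]; out=[]
    for u,v in zip(us,vs):
        o,d=ray("wrist",u,v,st); dc=T[:3,:3].T@R.T@d; X=o+d*z["d"][int(round(v)),int(round(u))]/dc[2]
        out.append(R.T@(X-st["position"]))
    return np.array(out)*1000   # tool coordinates, mm
def pitch(name,u=283.5,v0=197,v1=240):
    vs=np.arange(v0,v1,2); p=wpts(name,[u]*len(vs),vs); print(p[:: max(1,len(p)//8)].round(1))
    k=np.polyfit(p[:,0],p[:,2],1); print("tool z per tool x: tip-down angle(deg) approx",np.degrees(np.arctan(-k[0])),"top face z at x=0:",k[1])
    return p
E
python3 -c "
from h import *
pitch('w6')"
```

```text
[[ 37.9   0.8 -20.9]
 [ 37.1   0.8 -26.2]
 [ 35.5   0.8 -27.9]
 [ 33.2   0.8 -26.7]
 [ 31.1   0.8 -26.2]
 [ 29.    0.8 -25.8]
 [ 27.3   0.8 -27.2]
 [ 25.1   0.8 -26.5]
 [ 22.9   0.8 -25.9]
 [ 21.2   0.8 -27.2]
 [ 18.6   0.8 -25.5]]
tool z per tool x: tip-down angle(deg) approx -4.899846424537921 top face z at x=0: -28.588281776252288
```

Emit:
carry_out(steps=[0,0,-1.5,0,-1,0,0,-2.6,0,-1,0,0,-2.6,0,-1,0,0,-2.6,0,-1,0,0,-2.6,0,-1,0,0,-2.6,0,-1,0,0,-2.6,0,-1,0,0,-2.6,0,-1,0,0,-2.6,0,-1,0,0,-2.6,0,-1], force=3)

```text
clock: 10.55
position: [0.4907, 0.3708, 0.1083]
tcp_rot: [0.635, 0.772, 0.002, -0.003]
ft_force: [0.7, -1.0, -0.6]
gripper_width: 0.215
```

Run:
```python
from h import *
s=snap("wrist","w7",None,1.4);print(s["position"],s["ft_force"],s["ft_torque"],s["gripper_width"]*94)
pitch("w7")
```

```text
[0.49071031 0.37080326 0.10827796] [ 0.70615932 -1.03718133 -0.58867907] [-0.06236807 -0.05802454 -0.01001019] 20.236160926235936
[[ 11.9   1.  105.4]
 [  8.3   1.  105.2]
 [  4.7   1.  105. ]
 [ 34.9   0.8 -33.5]
 [ 33.8   0.8 -36.9]
 [ 32.    0.8 -37.2]
 [ 30.6   0.8 -38.9]
 [ 29.6   0.8 -41.8]
 [ 27.8   0.8 -41.7]
 [ 26.3   0.8 -42.9]
 [ 24.4   0.8 -42.8]]
tool z per tool x: tip-down angle(deg) approx 80.19706609750658 top face z at x=0: 135.90909521652674
```

View pics/w7.png

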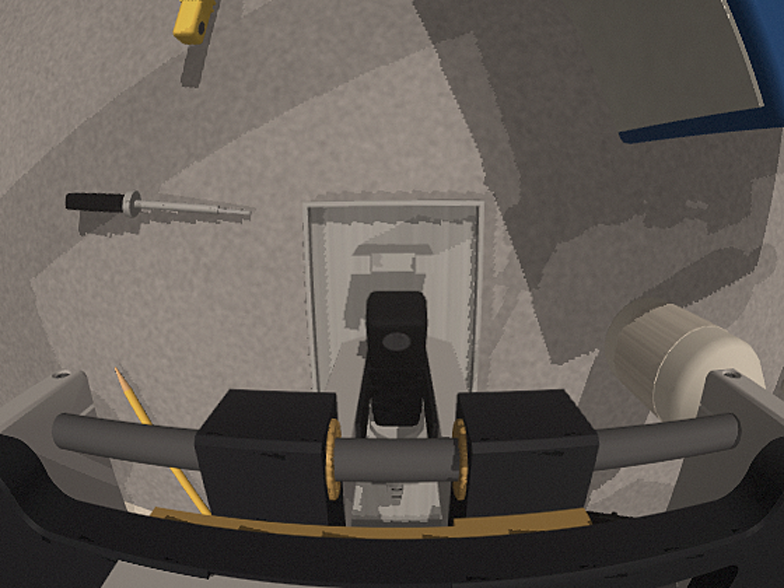

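Run:
```python
from h import *
pitch("w7",283.5,236,294)
```

```text
[[ 24.9   0.8 -42.8]
 [ 21.6   0.8 -41.5]
 [ 17.8   0.8 -39.1]
 [ 13.5   0.8 -35.7]
 [  9.1   0.8 -32.6]
 [  4.5   0.8 -29.5]
 [  0.4   0.8 -27.7]
 [ -4.4   0.8 -24.9]
 [-10.6   0.8 -19.8]
 [-16.2   0.8 -16.2]]
tool z per tool x: tip-down angle(deg) approx 33.08904878047409 top face z at x=0: -27.10368356083126
```

Emit:
carry_out(steps=[0,0,-0.4,0,-1,0,0,-0.8,0,-1,0,0,-1.2,0,-1,0,0,-1.2,0,-1,0,0,-1.2,0,-1,0,0,-1.2,0,-1,0,0,-1.2,0,-1,0,0,-1.2,0,-1,0,0,-1.2,0,-1,0,0,-1.2,0,-1], force=3)

```text
clock: 11.85
position: [0.4907, 0.3707, 0.1203]
tcp_rot: [0.635, 0.772, 0.002, -0.003]
ft_force: [-0.3, 0.8, 0.0]
gripper_width: 0.212
```

Run:
```python
from h import *
s=snap("wrist","w8",None,1.4);print(s["position"],s["ft_force"],s["ft_torque"],s["gripper_width"]*94)
pitch("w8",283.5,246,294)
```

```text
[0.49074959 0.37074291 0.1203011 ] [-0.26452533  0.7996572   0.0222841 ] [-0.02309824 -0.09460699 -0.02684957] 19.895617677997166
[[ 20.2   0.8 -43.1]
 [ 15.5   0.8 -38.4]
 [ 11.5   0.8 -36. ]
 [  6.9   0.8 -32.4]
 [  1.8   0.8 -28.4]
 [ -3.4   0.8 -24.6]
 [ -8.6   0.8 -21.3]
 [-14.4   0.8 -17.2]]
tool z per tool x: tip-down angle(deg) approx 35.61609705638156 top face z at x=0: -27.382856482721092
```

View pics/w8.png

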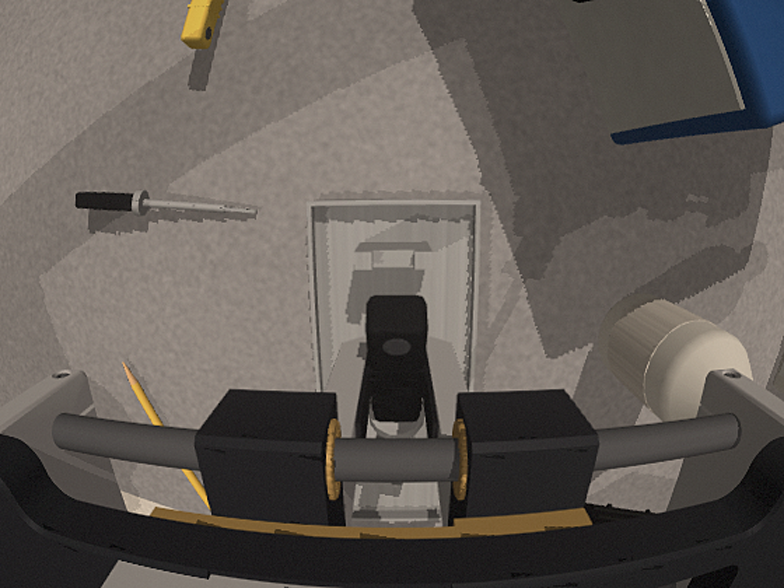

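Run:
```python
import numpy as np,cv2
a=np.load("w1.npz")["p"][:,:,::-1][35:85,115:175]
b=np.load("w2.npz")["p"][:,:,::-1][155:215,50:110]
c=np.load("w3.npz")["p"][:,:,::-1][190:250,30:90]
f=lambda q:cv2.resize(q,(400,int(400*q.shape[0]/q.shape[1])),interpolation=cv2.INTER_CUBIC)
cv2.imwrite("pics/m_a.png",cv2.resize(a,None,fx=10,fy=10,interpolation=cv2.INTER_CUBIC))
cv2.imwrite("pics/m_bc.png",np.hstack([f(b),f(c)]))
```

```text
(no output)
```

View pics/m_a.png

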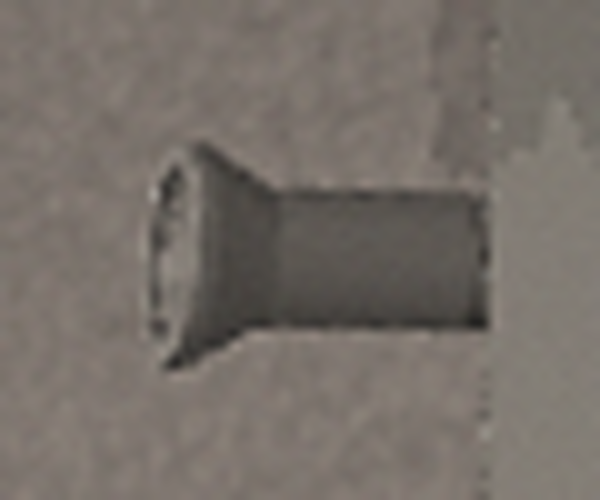

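View pics/m_bc.png

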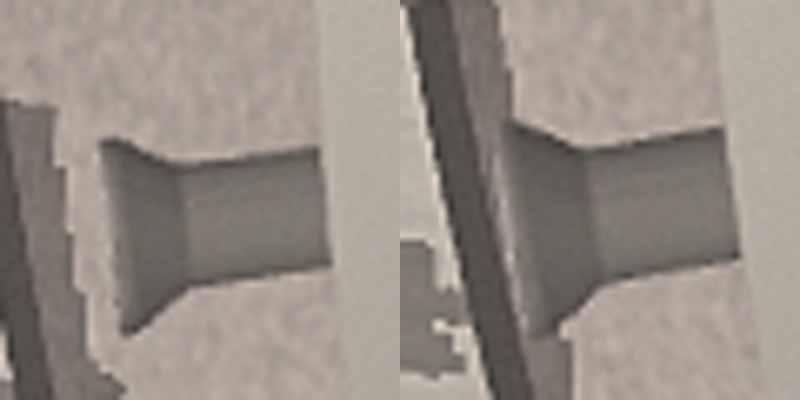

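Run:
```python
from h import *
pts={"w1":((134.8,49),(132.5,72)),"w2":((65,176),(68.75,205.25)),"w3":((46.5,208),(51,240.7))}
mids=[]
O=[];Dd=[]
for n,(a,b) in pts.items():
    z=np.load(n+".npz"); st=dict(position=z["pos"],tcp_rot=z["rot"])
    A=atz("wrist",*a,.141,st);B=atz("wrist",*b,.141,st)
    print(n,A.round(4),B.round(4),"mid",((A+B)/2).round(4),np.linalg.norm(A-B),np.arctan2(*(A-B)[1::-1]))
    o,d=ray("wrist",(a[0]+b[0])/2,(a[1]+b[1])/2,st); O.append(o);Dd.append(d/np.linalg.norm(d))
M=sum(np.eye(3)-np.outer(d,d) for d in Dd); v=sum((np.eye(3)-np.outer(d,d))@o for o,d in zip(O,Dd)); print("triang",np.linalg.solve(M,v))
```

```text
w1 [0.6038 0.0546 0.141 ] [0.5754 0.0533 0.141 ] mid [0.5896 0.054  0.141 ] 0.028415286325182677 0.044409642920412884
w2 [0.6035 0.0576 0.141 ] [0.5762 0.0535 0.141 ] mid [0.5899 0.0556 0.141 ] 0.02766876371649978 0.1472765560372848
w3 [0.6045 0.0554 0.141 ] [0.576 0.053 0.141] mid [0.5902 0.0542 0.141 ] 0.028506056865342303 0.08478339276010984
triang [0.58991529 0.05490804 0.14031615]
```

```bash
cat >> h.py <<'E'
M=np.array([.590,.0546,.141]); PY=np.array([-np.sin(.13),np.cos(.13),0]); UZ=np.array([0,0,1.])
def tdir(deg): a=np.radians(deg); return np.cos(a)*PY+np.sin(a)*UZ
TZ=tdir(40); XG=.0415
def tcp_for_tip(tip,deg): return tip+(.117+XG)*tdir(deg)-.019*UZ
E
python3 - <<'E'
from h import *
t=tcp_for_tip(M+.03*TZ,37); print(t, move(t,1.70))
print(proj("scene",M),proj("scene",M+.03*TZ),proj("scene",t+.019*UZ))
E
```

```text
[0.57061126 0.20290302 0.23667131] (array([-17.92,   4.6 , -11.77]), np.float64(0.06444810894835751), np.float64(1.7644481089483575))
(np.float64(245.37962832118495), np.float64(204.63019711072917)) (np.float64(249.69559308407298), np.float64(203.2750795865648)) (np.float64(277.181391713969), np.float64(198.25478043405894))
```

Emit:
carry_out(steps=[0,0,-3,0,-1,0,0,-7,0,-1,-2,0.5,-10,0,-1,-5,1.5,-11.7,0.02,-1,-9,2.5,-11.7,0.04,-1,-13,3.5,-11.7,0.064,-1,-16,4.2,-11.7,0.064,-1,-17.9,4.6,-11.7,0.064,-1,-17.9,4.6,-11.7,0.064,-1,-17.9,4.6,-11.7,0.064,-1], force=15)

```text
clock: 13.15
position: [0.5701, 0.204, 0.2359]
tcp_rot: [0.66, 0.752, 0.002, -0.003]
ft_force: [-0.5, 0.4, -1.0]
gripper_width: 0.21
```

Run:
```python
from h import *
s=snap("wrist","w9",None,1.4);print(s["position"],s["ft_force"],s["ft_torque"],s["gripper_width"]*94)
pitch("w9",283.5,246,294)
snap("scene","s9",(190,150,330,255),5.5)
snap("top","t9",(220,140,360,245),5.5)
t=tcp_for_tip(M+.03*TZ,37);print(move(t,1.70))
```

```text
[0.5701234  0.20403179 0.23590789] [-0.46450195  0.35102311 -0.98520821] [ 0.05144387 -0.05693094  0.01679556] 19.742385636133378
[[ 20.    0.8 -42.4]
 [ 15.8   0.8 -38.9]
 [ 11.5   0.9 -35.8]
 [  6.8   0.9 -32.3]
 [  2.6   0.9 -30.1]
 [ -2.9   0.9 -25.5]
 [ -8.6   0.9 -21.2]
 [-15.    0.9 -16. ]]
tool z per tool x: tip-down angle(deg) approx 36.2460731303097 top face z at x=0: -27.254428589218133
(array([-0.14,  0.04, -0.07]), np.float64(0.002100005433743224), np.float64(1.7021000054337432))
```

View pics/s9.png

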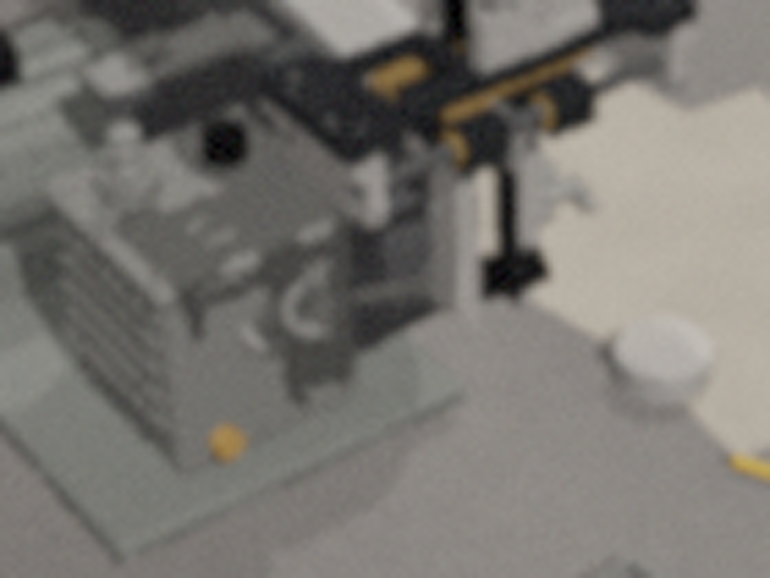

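View pics/w9.png

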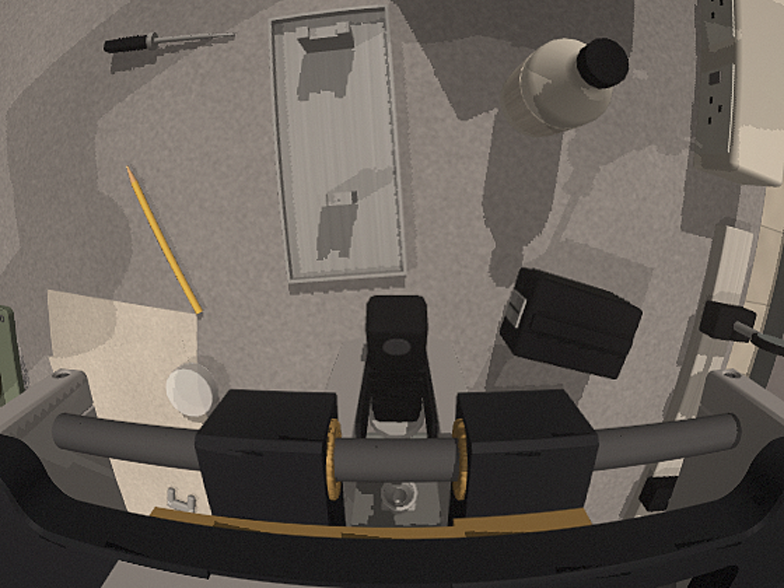

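View pics/t9.png

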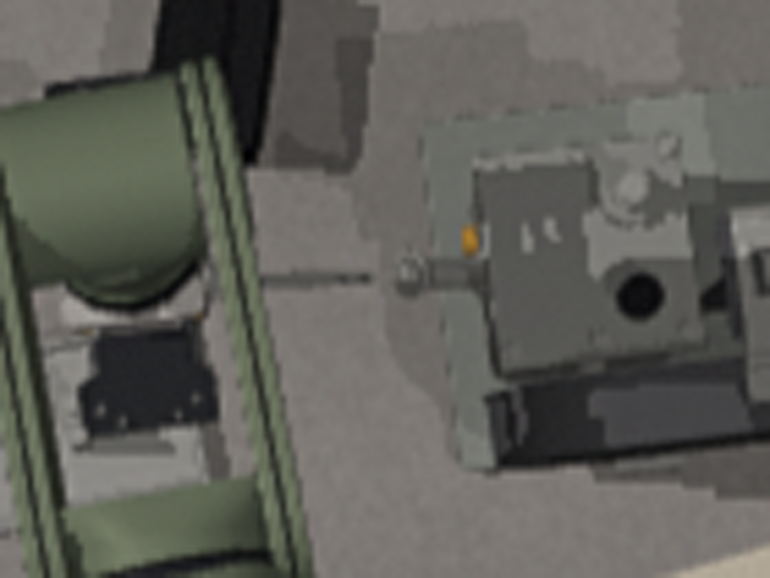

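Run:
```python
import numpy as np,cv2
from h import *
z=np.load("w9.npz");st=dict(position=z["pos"],tcp_rot=z["rot"])
a=z["p"][:,:,::-1][280:380,235:335]
cv2.imwrite("pics/w9z.png",cv2.resize(a,None,fx=6,fy=6,interpolation=cv2.INTER_CUBIC))
f=lambda X:((np.array(proj("wrist",X,st))-[235,280])*6).round(0)
print("mouth",f(M),"M-12mm",f(M-.012*TZ),"tip",f(M+.03*TZ))
```

```text
mouth [287. 439.] M-12mm [287. 451.] tip [286. 403.]
```

View pics/w9z.png

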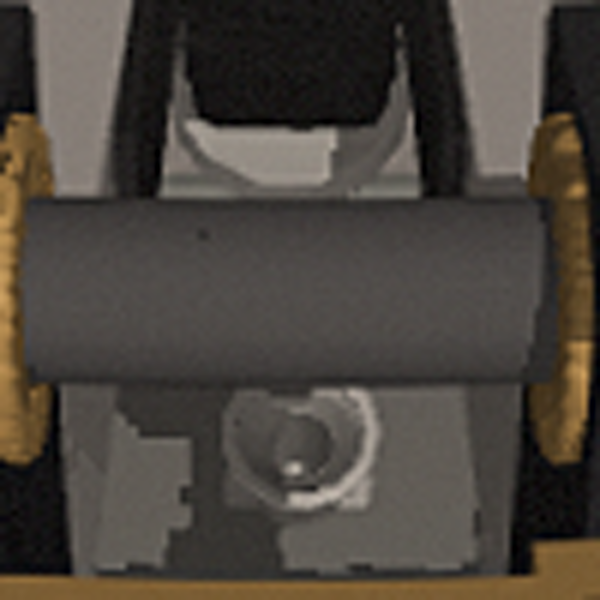

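Run:
```python
from h import *
for s in (.008,-.006,-.03): print(s,move(tcp_for_tip(M+s*TZ,37),1.70))
```

```text
0.008 (array([-1.84,  0.04,  1.33]), np.float64(0.002100005433743224), np.float64(1.7021000054337432))
-0.006 (array([-2.91,  0.03,  2.22]), np.float64(0.002100005433743224), np.float64(1.7021000054337432))
-0.03 (array([-4.77,  0.03,  3.75]), np.float64(0.002100005433743224), np.float64(1.7021000054337432))
```

Emit:
carry_out(steps=[-0.6,0.02,0.4,0,-1,-1.2,0.04,0.9,0,-1,-1.8,0.04,1.3,0,-1,-1.8,0.04,1.3,0,-1,-1.8,0.04,1.3,0,-1,-1.8,0.04,1.3,0,-1,-1.8,0.04,1.3,0,-1,-1.8,0.04,1.3,0,-1,-1.8,0.04,1.3,0,-1,-1.8,0.04,1.3,0,-1])

```text
clock: 14.55
position: [0.5728, 0.1866, 0.2228]
tcp_rot: [0.659, 0.752, 0.002, -0.003]
ft_force: [-0.4, -0.4, -1.2]
gripper_width: 0.211
```

Run:
```python
from h import *
s=snap("wrist","w10",(235,280,335,380),6);print(s["position"],s["ft_force"])
snap("top","t10",(220,140,360,245),5.5)
st=s
f=lambda X:((np.array(proj("wrist",X,st))-[235,280])*6).round(0)
print("mouth",f(M),"M-12mm",f(M-.012*TZ),"tip",f(M+.008*TZ))
```

```text
[0.57279562 0.18655168 0.22282703] [-0.42481438 -0.44470729 -1.19949398]
mouth [283. 405.] M-12mm [283. 420.] tip [283. 395.]
```

View pics/w10.png

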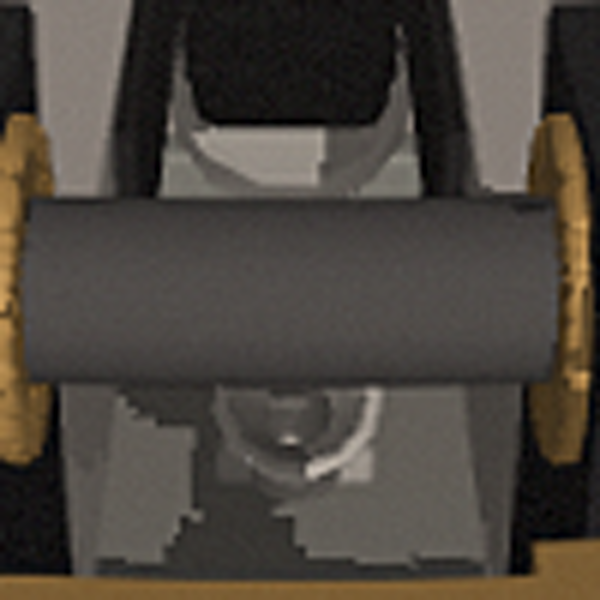

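View pics/t10.png

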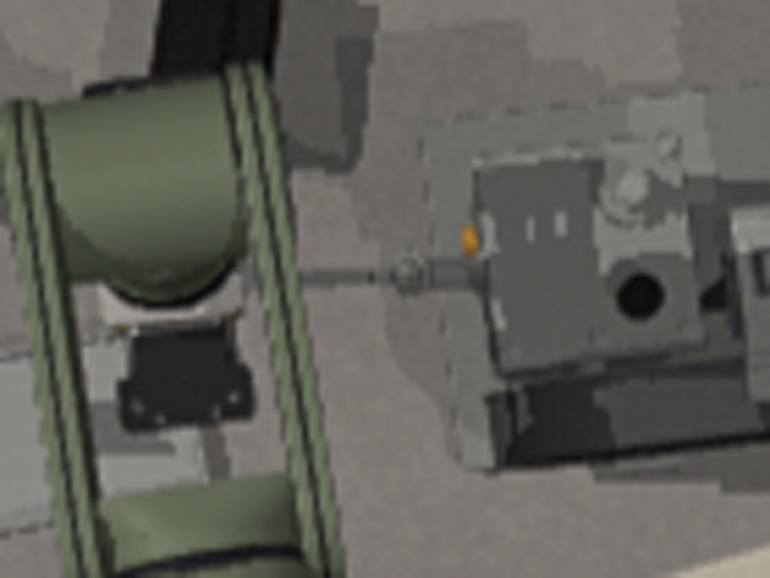

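Run:
```python
from h import *
o=np.array([.99,.13,0])*.0015
for t,a in((.0,37),(.012,37.5),(.024,38.5),(.036,39.3),(.048,40),(.06,40),(.07,40),(.08,40),(.117,40)): print(t,move(tcp_for_tip(M+o-t*TZ,a),1.70))
```

```text
0.0 (array([-0.65,  0.14,  0.54]), np.float64(0.002093380638588105), np.float64(1.702093380638588))
0.012 (array([-1.66,  0.14,  1.19]), np.float64(0.002093380638588105), np.float64(1.702093380638588))
0.024 (array([-2.75,  0.14,  1.74]), np.float64(0.002093380638588105), np.float64(1.702093380638588))
0.036 (array([-3.82,  0.14,  2.33]), np.float64(0.002093380638588105), np.float64(1.702093380638588))
0.048 (array([-4.86,  0.14,  2.94]), np.float64(0.002093380638588105), np.float64(1.702093380638588))
0.06 (array([-5.79,  0.14,  3.71]), np.float64(0.002093380638588105), np.float64(1.702093380638588))
0.07 (array([-6.56,  0.14,  4.34]), np.float64(0.002093380638588105), np.float64(1.702093380638588))
0.08 (array([-7.33,  0.14,  4.98]), np.float64(0.002093380638588105), np.float64(1.702093380638588))
0.117 (array([-10.18,   0.14,   7.34]), np.float64(0.002093380638588105), np.float64(1.702093380638588))
```

Emit:
carry_out(steps=[-0.4,0.14,0.3,0,-1,-0.65,0.14,0.54,0,-1,-1.15,0.14,0.87,0,-1,-1.66,0.14,1.19,0,-1,-2.2,0.14,1.46,0,-1,-2.75,0.14,1.74,0,-1,-3.3,0.14,2.03,0,-1,-3.82,0.14,2.33,0,-1,-3.82,0.14,2.33,0,-1,-3.82,0.14,2.33,0,-1])

```text
clock: 15.9
position: [0.579, 0.1488, 0.199]
tcp_rot: [0.659, 0.752, 0.002, -0.003]
ft_force: [0.9, -0.1, -2.6]
gripper_width: 0.213
```

Run:
```python
from h import *
s=snap("wrist","w11",None,1.4);print(s["position"],s["ft_force"],s["ft_torque"])
snap("top","t11",(220,140,360,245),5.5)
pitch("w11",283.5,246,294)
o=np.array([.99,.13,0])*.0015
for t,a in((.036,39.3),(.048,40),(.06,40),(.08,40),(.1,40),(.117,40)): print(t,move(tcp_for_tip(M+o-t*TZ,a),1.70))
```

```text
[0.5790476  0.14877401 0.19900298] [ 0.90734964 -0.06434781 -2.61013535] [ 0.14366973 -0.08603928 -0.02802891]
[[ 19.8   0.8 -41.6]
 [ 15.8   0.8 -39.1]
 [ 11.6   0.9 -36.1]
 [  6.7   0.9 -31.9]
 [  2.1   0.9 -29. ]
 [ -3.1   0.9 -25.2]
 [ -8.9   0.9 -20.7]
 [-15.4   0.9 -15.3]]
tool z per tool x: tip-down angle(deg) approx 37.200503689737914 top face z at x=0: -27.334484356487764
0.036 (array([ 0.01,  0.01, -0.01]), np.float64(0.0021455619945365267), np.float64(1.7021455619945365))
0.048 (array([-1.04,  0.01,  0.61]), np.float64(0.0021455619945365267), np.float64(1.7021455619945365))
0.06 (array([-1.96,  0.01,  1.37]), np.float64(0.0021455619945365267), np.float64(1.7021455619945365))
0.08 (array([-3.51,  0.01,  2.64]), np.float64(0.0021455619945365267), np.float64(1.7021455619945365))
0.1 (array([-5.05,  0.01,  3.92]), np.float64(0.0021455619945365267), np.float64(1.7021455619945365))
0.117 (array([-6.36,  0.01,  5.  ]), np.float64(0.0021455619945365267), np.float64(1.7021455619945365))
```

View pics/w11.png

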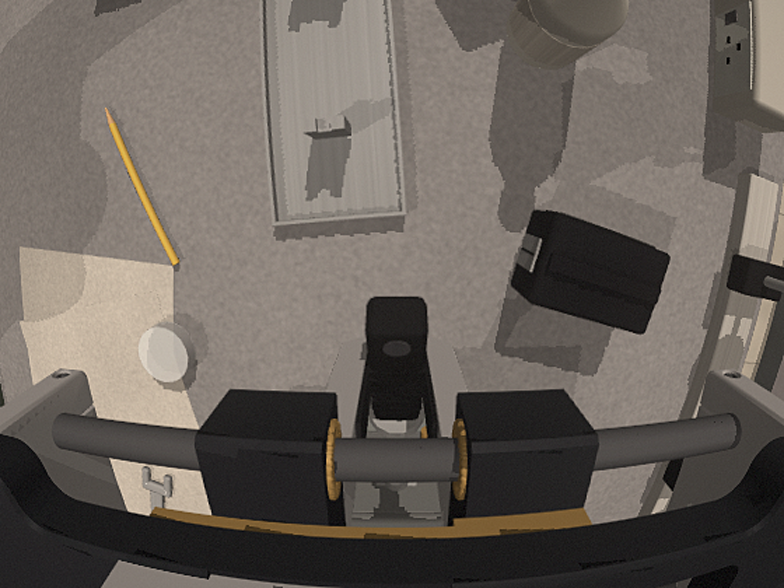

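View pics/t11.png

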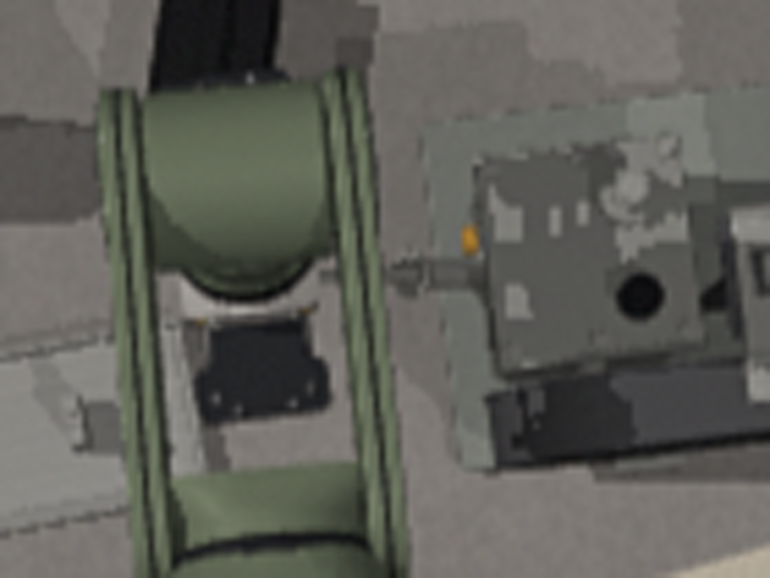

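The tip is in the mouth (stick meets tube at about (405,275) in the top view) and the contact force is only about 2 N. I'll keep going.

Emit:
carry_out(steps=[-0.5,0,0.3,0,-1,-1.04,0,0.61,0,-1,-1.5,0,0.99,0,-1,-1.96,0,1.37,0,-1,-2.5,0,1.8,0,-1,-3,0,2.23,0,-1,-3.51,0,2.64,0,-1,-4,0,3.05,0,-1,-4.5,0,3.46,0,-1,-4.5,0,3.46,0,-1])

```text
clock: 17.25
position: [0.5847, 0.104, 0.1637]
tcp_rot: [0.659, 0.752, 0.002, -0.003]
ft_force: [0.3, 0.8, -1.5]
gripper_width: 0.212
```

Run:
```python
from h import *
s=snap("wrist","w12",None,1.4);print(s["position"],s["ft_force"],s["ft_torque"])
snap("top","t12",(220,140,360,245),5.5)
pitch("w12",283.5,246,294)
o=np.array([.99,.13,0])*.0015
for t,a in((.1,40),(.117,40),(.120,40)): print(t,move(tcp_for_tip(M+o-t*TZ,a),1.70))
```

```text
[0.58467065 0.1039696  0.16368223] [ 0.34332102  0.80523181 -1.51286024] [0.11164871 0.02789425 0.0426269 ]
[[ 21.    0.8 -45. ]
 [ 16.4   0.8 -40.4]
 [ 12.5   0.9 -38.1]
 [  7.1   0.9 -32.7]
 [  2.5   0.9 -29.9]
 [ -2.9   0.9 -25.6]
 [ -8.9   0.9 -20.6]
 [-15.4   0.9 -15.2]]
tool z per tool x: tip-down angle(deg) approx 39.08737299337198 top face z at x=0: -27.409956601035766
0.1 (array([-0.53,  0.02,  0.45]), np.float64(0.0019721707267410515), np.float64(1.701972170726741))
0.117 (array([-1.84,  0.02,  1.53]), np.float64(0.0019721707267410515), np.float64(1.701972170726741))
0.12 (array([-2.07,  0.02,  1.72]), np.float64(0.0019721707267410515), np.float64(1.701972170726741))
```

View pics/w12.png

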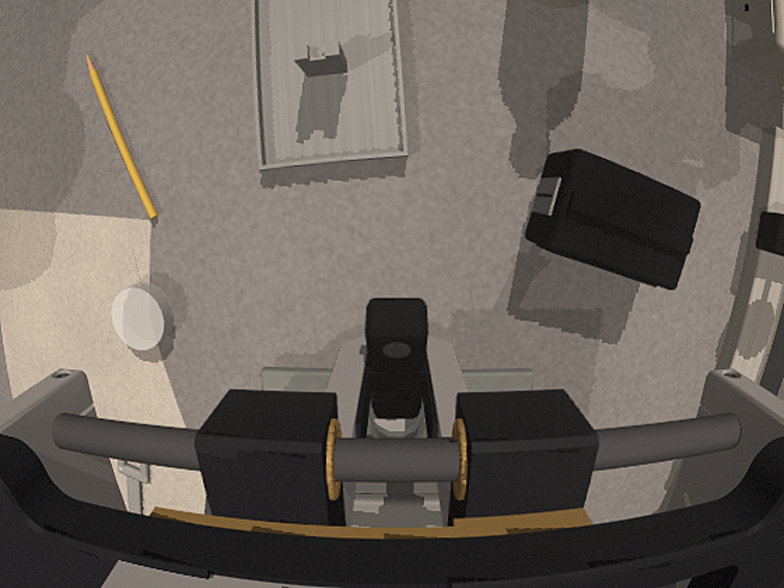

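Emit:
carry_out(steps=[-0.53,0,0.45,0,-1,-1,0,0.84,0,-1,-1.4,0,1.17,0,-1,-1.84,0,1.53,0,-1,-2.07,0,1.72,0,-1,-2.2,0,1.83,0,-1,-2.2,0,1.83,0,-1,-2.2,0,1.83,0,-1,-2.2,0,1.83,0,-1,-2.2,0,1.83,0,-1])

```text
clock: 18.6
position: [0.5873, 0.0874, 0.1498]
tcp_rot: [0.659, 0.752, 0.005, -0.006]
ft_force: [-8.1, 10.4, 15.7]
gripper_width: 0.212
```

Run:
```python
from h import *
s=snap("wrist","w13",(215,230,355,380),5);print(s["position"],s["ft_force"],s["ft_torque"])
snap("scene","s13",(190,150,330,255),5.5)
pitch("w13",283.5,246,294)
o=np.array([.99,.13,0])*.0015
for t,a in((.117,40),(.122,40)): print(t,move(tcp_for_tip(M+o-t*TZ,a),1.70))
```

```text
[0.58734793 0.08741836 0.14981123] [-8.13829358 10.38203256 15.72713961] [ 1.90890447  1.60270735 -0.15841933]
[[ 20.2   0.8 -42.9]
 [ 16.    0.8 -39.6]
 [ 11.5   0.9 -35.7]
 [  6.7   0.9 -32. ]
 [  1.6   0.9 -27.9]
 [ -3.2   0.9 -24.9]
 [ -9.8   0.9 -18.9]
 [-16.1   0.9 -14. ]]
tool z per tool x: tip-down angle(deg) approx 58.50223334202892 top face z at x=0: -26.305352316389445
0.117 (array([-0.11, -0.01,  0.11]), np.float64(0.0026319687295746075), np.float64(1.7026319687295746))
0.122 (array([-0.5 , -0.01,  0.43]), np.float64(0.0026319687295746075), np.float64(1.7026319687295746))
```

View pics/w13.png

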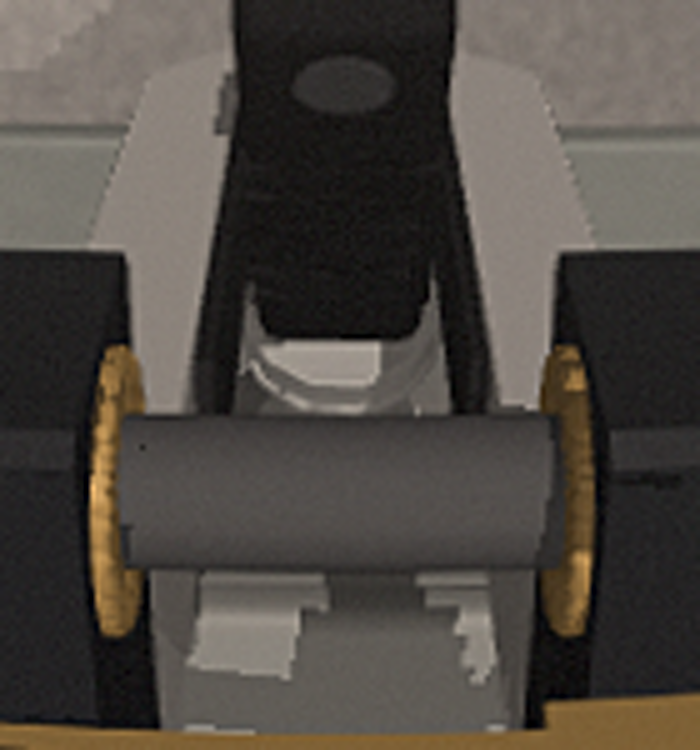

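View pics/s13.png

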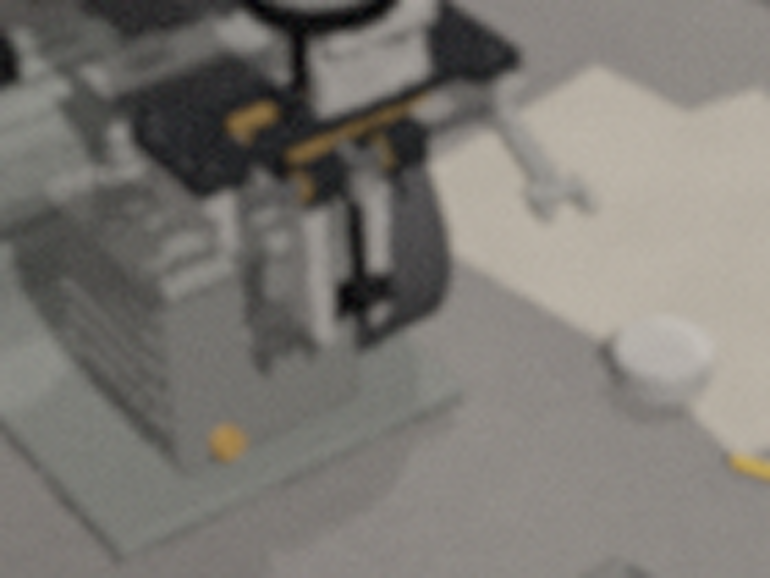

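Emit:
carry_out(steps=[-0.3,-0.1,0.25,0,-1,-0.4,-0.2,0.35,0,-1,-0.4,-0.2,0.35,0,-1,-0.4,-0.1,0.35,0,-1,-0.4,-0.1,0.35,0,-1,-0.5,-0.1,0.42,0,-1,-0.5,-0.1,0.42,0,-1,-0.5,-0.1,0.42,0,-1,-0.5,-0.1,0.42,0,-1,-0.5,-0.1,0.42,0,-1], force=25)

```text
clock: 19.95
position: [0.5873, 0.0873, 0.1501]
tcp_rot: [0.659, 0.752, 0.009, -0.008]
ft_force: [-7.0, 11.7, 17.0]
gripper_width: 0.21
```

Run:
```python
from h import *
s=snap("wrist","w14",(215,200,355,350),5);print(s["position"],s["ft_force"],s["ft_torque"],s["gripper_width"]*94)
pitch("w14",283.5,246,284)
o=np.array([.99,.13,0])*.0015
for t,a in((.117,40),(.122,40)): print(t,move(tcp_for_tip(M+o-t*TZ,a),1.70))
# handle end corner profile
vs=np.arange(208,250,3); print(wpts("w14",[283.5]*len(vs),vs).round(1)[:,[0,2]].tolist())
print(wpts("w12",[283.5]*len(vs),vs).round(1)[:,[0,2]].tolist())
```

```text
[0.58726203 0.08733324 0.15005376] [-6.95680358 11.68201798 17.03746883] [ 1.99826801  1.50392678 -0.12352116] 19.764062597971122
[[ 20.2   0.8 -43. ]
 [ 17.1   0.8 -39.7]
 [ 14.5   0.8 -38.2]
 [ 10.8   0.9 -34.2]
 [  8.1   0.9 -32.8]
 [  5.2   0.9 -31. ]
 [  1.7   0.9 -28. ]
 [ -1.6   0.9 -25.8]
 [ -5.5   0.9 -22.7]
 [ -9.4   0.9 -19.7]]
tool z per tool x: tip-down angle(deg) approx 37.64950744794182 top face z at x=0: -26.877397750493135
0.117 (array([-0.1 , -0.01,  0.14]), np.float64(0.0033898781324985805), np.float64(1.7033898781324985))
0.122 (array([-0.49, -0.01,  0.45]), np.float64(0.0033898781324985805), np.float64(1.7033898781324985))
[[-9.0, 150.2], [34.9, -37.1], [33.9, -38.9], [32.8, -39.9], [31.8, -41.0], [31.0, -43.2], [30.0, -44.5], [28.8, -44.8], [27.7, -45.7], [26.5, -46.1], [25.0, -45.8], [23.3, -44.9], [21.7, -44.4], [19.4, -42.1]]
[[-12.1, 163.1], [-15.4, 163.1], [33.3, -36.4], [32.2, -37.6], [31.2, -39.2], [30.6, -41.9], [29.7, -43.3], [28.3, -43.2], [27.5, -45.2], [26.2, -45.4], [24.8, -45.4], [24.0, -47.0], [22.2, -45.7], [19.8, -43.0]]
```

View pics/w14.png

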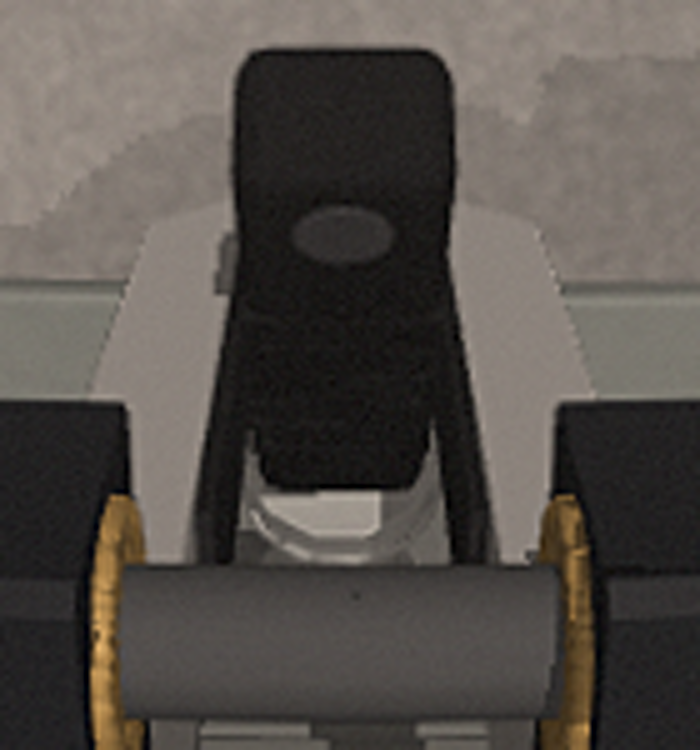

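Emit:
carry_out(steps=[-0.3,-0.2,0.25,0,-1,-0.3,-0.2,0.25,0,-1,-0.3,-0.3,0.25,0,-1,-0.3,-0.3,0.25,0,-1,-0.3,-0.3,0.25,0,-1,-0.4,-0.3,0.34,0,-1,-0.4,-0.3,0.34,0,-1,-0.4,-0.3,0.34,0,-1,-0.4,-0.3,0.34,0,-1,-0.4,-0.3,0.34,0,-1], force=25)

```text
clock: 21.25
position: [0.587, 0.0872, 0.1504]
tcp_rot: [0.658, 0.753, 0.014, -0.008]
ft_force: [-1.9, 10.5, 10.5]
gripper_width: 0.211
```

Run:
```python
from h import *
s=snap("wrist","w15",(215,200,355,350),5);print(s["position"],s["ft_force"],s["ft_torque"],s["tcp_rot"])
pitch("w15",283.5,246,284)
for t in (.117,): print(t,move(tcp_for_tip(M-t*TZ,40),1.70))
snap("top","t15",(220,140,360,245),5.5)
```

```text
[0.58700014 0.08722978 0.1503936 ] [-1.91017345 10.5125907  10.54801254] [ 1.86683764  0.25901863 -0.04802073] [ 0.65835164  0.75253665  0.01393624 -0.00821543]
[[ 20.3   0.8 -43.1]
 [ 17.3   0.8 -40.4]
 [ 14.    0.9 -36.9]
 [ 11.6   0.9 -36. ]
 [  8.1   0.9 -32.8]
 [  5.3   0.9 -31.3]
 [  1.5   0.9 -27.7]
 [ -1.6   0.9 -25.9]
 [ -5.2   0.9 -23.2]
 [ -9.5   0.9 -19.4]]
tool z per tool x: tip-down angle(deg) approx 37.53142819638478 top face z at x=0: -26.961356619937973
0.117 (array([-0.1 , -0.13,  0.17]), np.float64(0.00418646519364696), np.float64(1.704186465193647))
```

View pics/t15.png

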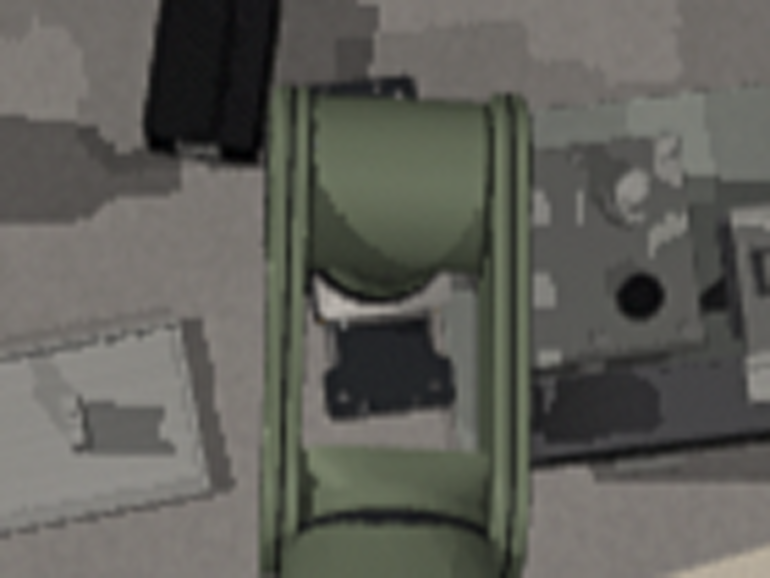

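Run:
```python
from h import *
o=np.array([.99,.13,0])*.0005
for t in (.117,.08,.04,0,-.03,-.05): print(t,move(tcp_for_tip(M+o-t*TZ,40),1.70))
print(Ro.from_quat(arm.read_state()["tcp_rot"]).as_matrix()[:,2])
```

```text
0.117 (array([-0.1 , -0.08,  0.17]), np.float64(0.004272823067490217), np.float64(1.7042728230674902))
0.08 (array([ 2.81, -0.05, -2.12]), np.float64(0.004272823067490217), np.float64(1.7042728230674902))
0.04 (array([ 5.95, -0.01, -4.59]), np.float64(0.004272823067490217), np.float64(1.7042728230674902))
0 (array([ 9.09,  0.03, -7.07]), np.float64(0.004272823067490217), np.float64(1.7042728230674902))
-0.03 (array([11.44,  0.05, -8.93]), np.float64(0.004272823067490217), np.float64(1.7042728230674902))
-0.05 (array([ 13.02,   0.07, -10.17]), np.float64(0.004272823067490217), np.float64(1.7042728230674902))
[ 0.00605221  0.03179172 -0.99947619]
```

Emit:
carry_out(steps=[0.3,-0.06,-0.2,0,-1,1.6,-0.05,-1.15,0,-1,2.9,-0.05,-2.2,0,-1,4.4,-0.03,-3.35,0,-1,5.9,-0.01,-4.55,0,-1,7.5,0,-5.8,0,-1,9.1,0.03,-7.05,0,-1,10.5,0.05,-8.2,0,-1,12,0.05,-9.4,0,-1,13,0.07,-10.2,0,-1], force=25)

```text
clock: 22.6
position: [0.5699, 0.2139, 0.2574]
tcp_rot: [0.658, 0.753, 0.014, -0.008]
ft_force: [0.5, -0.1, -0.1]
gripper_width: 0.214
```

Run:
```python
from h import *
s=snap("wrist","w16",None,1.4);print(s["position"],s["ft_force"],s["tcp_rot"],s["gripper_width"])
pitch("w16",283.5,246,284)
snap("top","t16",(220,140,360,245),5.5)
```

```text
[0.56990813 0.21393343 0.25739753] [ 0.50423038 -0.14559993 -0.09402829] [ 0.65816857  0.75269249  0.01432164 -0.00794012] 0.21351575584164936
[[ 20.3   0.8 -43. ]
 [ 17.6   0.8 -41.2]
 [ 14.3   0.8 -37.6]
 [ 11.6   0.9 -35.9]
 [  8.9   0.9 -34.7]
 [  5.5   0.9 -31.7]
 [  1.9   0.9 -28.5]
 [ -1.6   0.9 -25.8]
 [ -5.1   0.9 -23.5]
 [ -8.8   0.9 -20.8]]
tool z per tool x: tip-down angle(deg) approx 37.439031287415915 top face z at x=0: -27.183187206314237
```

View pics/t16.png

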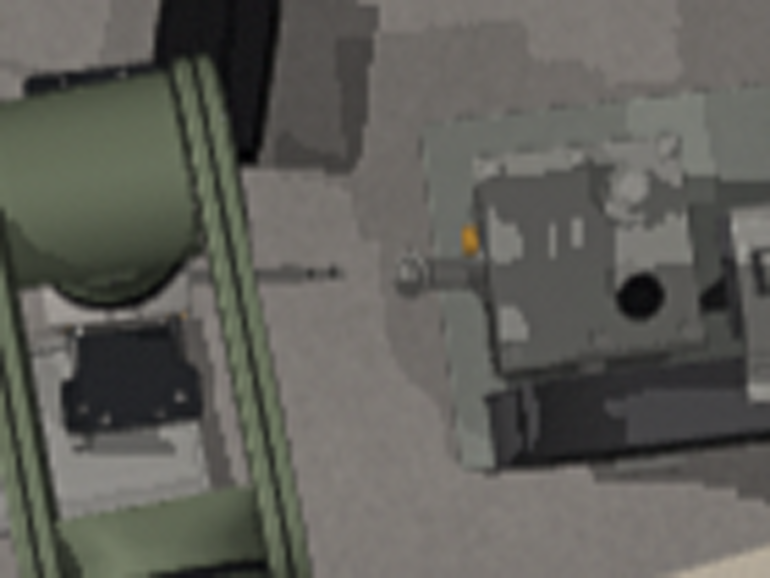

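View pics/w16.png

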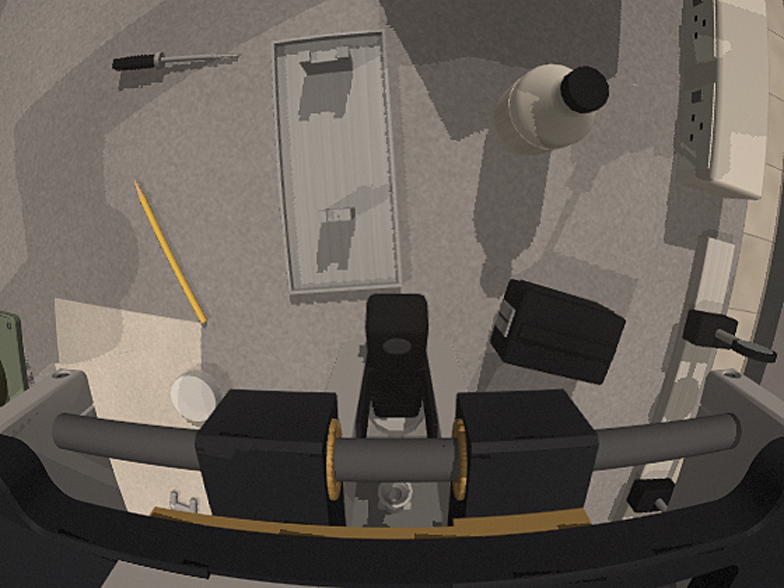

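Run:
```python
from h import *
print(move([.4907,.3715,.20],1.765))
```

```text
(array([16.48, -5.85,  6.22]), np.float64(-0.059359694035136856), np.float64(1.705640305964863))
```

Emit:
carry_out(steps=[3,-1,0.5,-0.02,-1,6,-2.1,1,-0.04,-1,9,-3.2,2,-0.059,-1,12,-4.3,3.5,-0.059,-1,14.5,-5.2,5,-0.059,-1,16,-5.7,6,-0.059,-1,16.5,-5.85,6.2,-0.059,-1,16.5,-5.85,6.2,-0.059,-1,16.5,-5.85,6.2,-0.059,-1,16.5,-5.85,6.2,-0.059,-1], force=25)

```text
clock: 23.95
position: [0.4915, 0.3712, 0.2009]
tcp_rot: [0.636, 0.772, 0.016, -0.007]
ft_force: [-0.2, 0.2, -1.2]
gripper_width: 0.211
```

Run:
```python
from h import *
s=snap("wrist","w17",None,1.4);print(s["position"],s["ft_force"],s["tcp_rot"])
snap("top","t17",(150,140,290,245),5.5)
for h in (.125,.1,.032):print(move([.4907,.3715,h],1.765))
```

```text
[0.49145537 0.37119818 0.20088338] [-0.16131641  0.15600021 -1.24255035] [ 0.63577195  0.77168775  0.01566436 -0.00683215]
(array([-0.2 , -0.15,  7.56]), np.float64(-0.0011206802022267759), np.float64(1.7638793197977731))
(array([-0.28, -0.19, 10.06]), np.float64(-0.0011206802022267759), np.float64(1.7638793197977731))
(array([-0.49, -0.29, 16.85]), np.float64(-0.0011206802022267759), np.float64(1.7638793197977731))
```

View pics/t17.png

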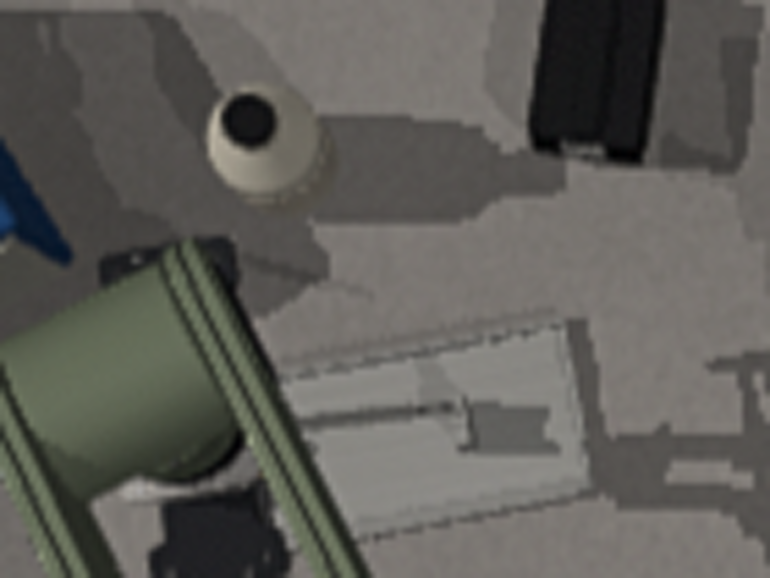

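View pics/w17.png

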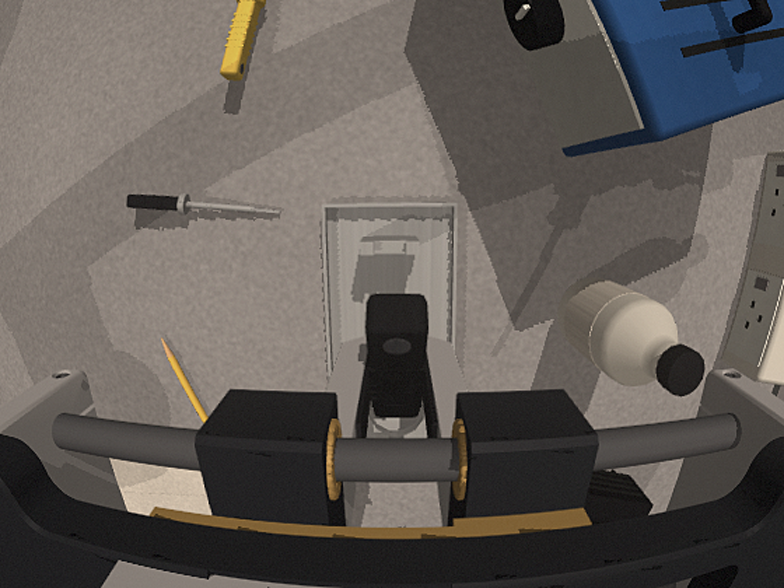

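Run:
```python
from h import *
f=lambda X:((np.array(proj("top",X))-[150,140])*5.5).round(0)
d=np.array([np.cos(1.765-np.pi),np.sin(1.765-np.pi),0])
G0=np.array([.4907,.3715,.05])
print("rest from stick line, z.053",f(G0+.1145*d+[0,0,.003]),"expected x,y",(G0+.1145*d))
print("rest from tray",f([.5121,.2499,.053]),f([.5121+.0147,.2499+.003,.053]),f([.5121-.0147,.2499-.003,.053]))
s=arm.read_state();R=Ro.from_quat(s["tcp_rot"]).as_matrix()
G=s["position"]-.019*R[:,2]; dx=-R[:,0]; 
tip=G+.159*(np.cos(np.radians(37.5))*dx+np.sin(np.radians(37.5))*R[:,2]); print("tip",tip,f(tip))
# w17/w16 rest positions
for n,u,v,h in(("w16",340,213,.05),("w9",342,197,.05),("w16",325,52,.047)):
    z=np.load(n+".npz");st=dict(position=z["pos"],tcp_rot=z["rot"]);print(n,atz("wrist",u/1.4,v/1.4,h,st))
```

```text
rest from stick line, z.053 [458. 420.] expected x,y [0.51279681 0.25915241 0.05      ]
rest from tray [473. 421.] [469. 397.] [478. 446.]
tip [0.51603101 0.25012324 0.11904681] [464. 406.]
w16 [0.5183437  0.25947447 0.05      ]
w9 [0.51947483 0.25935478 0.05      ]
w16 [0.48539009 0.4004098  0.047     ]
```

Run:
```python
from h import *
z=np.load("w16.npz");st=dict(position=z["pos"],tcp_rot=z["rot"])
p=z["p"][:,:,::-1][20:200,190:290]
cv2.imwrite("pics/rest.png",cv2.resize(p,None,fx=4,fy=4,interpolation=cv2.INTER_CUBIC).transpose(1,0,2)[:, :])
f=lambda X:((np.array(proj("wrist",X,st))-[190,20])*4).round(0)
d=np.array([np.cos(1.765-np.pi),np.sin(1.765-np.pi),0])
G0=np.array([.4907,.3715,.05])
for a in(-.03,.1145,.159): print(a,f(G0+a*d)[::-1])
```

```text
-0.03 [ 64. 166.]
0.1145 [527. 193.]
0.159 [674. 205.]
```

View pics/rest.png

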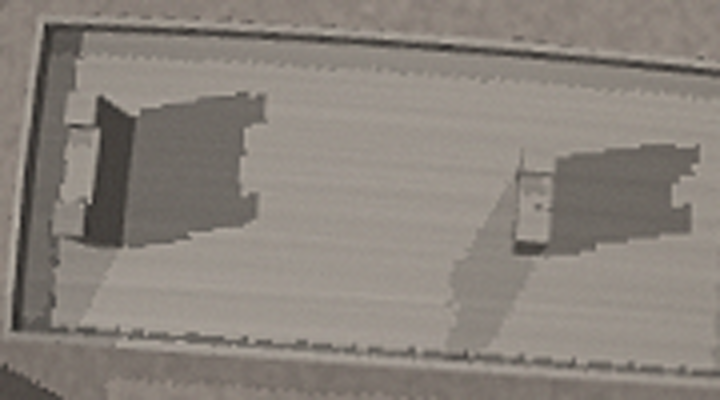

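Emit:
carry_out(steps=[-0.1,-0.1,3,0,-1,-0.2,-0.15,6,0,-1,-0.2,-0.15,7.5,0,-1,-0.25,-0.17,8.3,0,-1,-0.25,-0.17,9,0,-1,-0.28,-0.19,9.5,0,-1,-0.28,-0.19,10,0,-1,-0.28,-0.19,10,0,-1,-0.28,-0.19,10,0,-1,-0.28,-0.19,10,0,-1], force=8)

```text
clock: 25.3
position: [0.4909, 0.3715, 0.1008]
tcp_rot: [0.636, 0.772, 0.016, -0.007]
ft_force: [-0.1, -0.7, -0.8]
gripper_width: 0.212
```

Run:
```python
from h import *
s=snap("wrist","w18",None,1.4);print(s["position"],s["ft_force"],s["tcp_rot"])
pitch("w18",283.5,240,284)
snap("top","t18",(150,140,290,245),5.5)
print(move([.4907,.3715,.1],1.765),move([.4907,.3715,.034],1.765))
```

```text
[0.49087076 0.37153024 0.10075279] [-0.13273233 -0.73119167 -0.78879142] [ 0.63564819  0.77178965  0.01564483 -0.00688143]
[[ 21.2   0.8 -37.5]
 [ 18.4   0.8 -35.5]
 [ 16.1   0.8 -34.6]
 [ 13.5   0.8 -33.2]
 [ 10.6   0.8 -31.2]
 [  8.3   0.8 -30.7]
 [  5.2   0.8 -28.4]
 [  2.2   0.8 -26.9]
 [ -1.2   0.8 -24.4]
 [ -4.    0.8 -23.4]
 [ -6.6   0.8 -23. ]]
tool z per tool x: tip-down angle(deg) approx 28.084560953074938 top face z at x=0: -25.82654423439639
(array([-0.  , -0.02,  0.07]), np.float64(-0.0010730384925099479), np.float64(1.76392696150749)) (array([-0.2 , -0.12,  6.67]), np.float64(-0.0010730384925099479), np.float64(1.76392696150749))
```

View pics/t18.png

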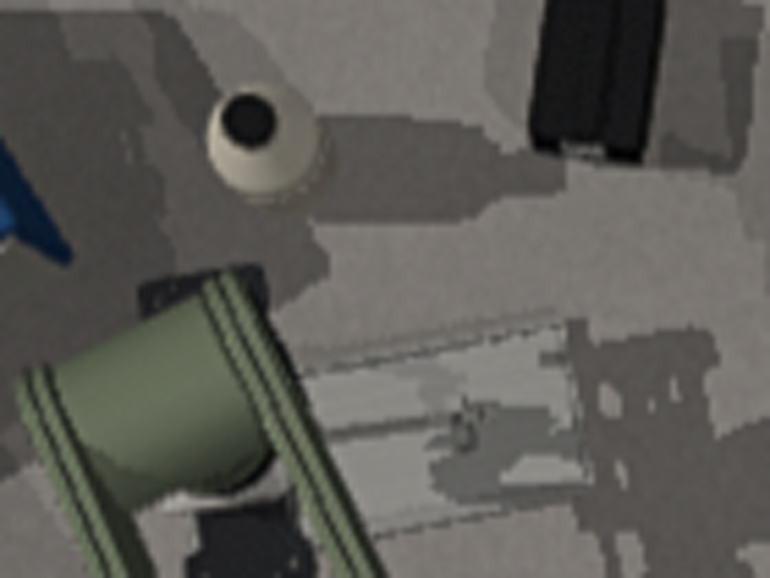

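Emit:
carry_out(steps=[0,0,0.8,0,-1,-0.05,-0.02,1.6,0,-1,-0.08,-0.04,2.4,0,-1,-0.1,-0.05,3.2,0,-1,-0.12,-0.07,4,0,-1,-0.15,-0.09,4.8,0,-1,-0.17,-0.1,5.6,0,-1,-0.19,-0.11,6.3,0,-1,-0.2,-0.12,6.7,0,-1,-0.2,-0.12,6.7,0,-1], force=8)

```text
clock: 26.65
position: [0.4906, 0.3715, 0.0335]
tcp_rot: [0.636, 0.772, 0.015, -0.007]
ft_force: [0.0, -0.0, -1.1]
gripper_width: 0.214
```

Run:
```python
from h import *
s=snap("wrist","w19",None,1.4);print(s["position"],s["ft_force"],s["tcp_rot"])
pitch("w19",283.5,203,245)
```

```text
[0.49060807 0.37145803 0.03353352] [ 0.03265456 -0.04776211 -1.09526256] [ 0.63569294  0.77175541  0.0154933  -0.00693065]
[[ 35.6   0.8 -24.2]
 [ 33.5   0.8 -23.6]
 [ 31.4   0.8 -23.6]
 [ 29.6   0.8 -24.6]
 [ 27.5   0.8 -24. ]
 [ 25.5   0.8 -24.5]
 [ 23.7   0.8 -25.1]
 [ 21.5   0.8 -25. ]
 [ 19.1   0.8 -24.1]
 [ 17.    0.8 -24. ]
 [ 15.4   0.8 -25.6]]
tool z per tool x: tip-down angle(deg) approx -1.9899168144135555 top face z at x=0: -25.09888301052211
```

View pics/w19.png

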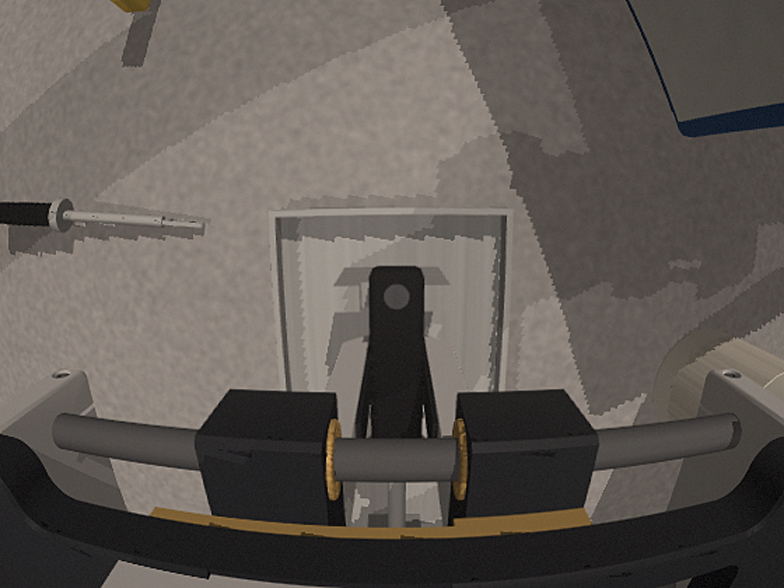

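```bash
cat >> h.py <<'E'
def wpitch(name,u=283.5,v0=205,v1=245):
    z=np.load(name+".npz"); R=Ro.from_quat(z["rot"]).as_matrix(); vs=np.arange(v0,v1,1)
    for uu in (u-6,u,u+6):
        p=wpts(name,[uu]*len(vs),vs)@R.T; h=p[:,:2]@R[:2,0]; k=np.polyfit(h,p[:,2],1)
        print("world tip-down deg",np.degrees(np.arctan(k[0])), "top z",(p[:,2].mean()/1000+z["pos"][2]).round(4))
E
python3 - <<'E'
from h import *
for n,a,b in(("w6",203,245),("w19",203,245)): wpitch(n,283.5,a,b)
d=np.array([np.cos(1.764),np.sin(1.764),0])
print(move(np.array([.4906,.3715,.185])+.03*d,1.764))
E
```

```text
world tip-down deg 0.486943195467628 top z 0.1118
world tip-down deg 0.24531796136527045 top z 0.1118
world tip-down deg 0.016983427608291232 top z 0.1117
world tip-down deg 2.681780442670451 top z 0.0582
world tip-down deg 0.17688204007144914 top z 0.0584
world tip-down deg 62.95204563901614 top z 0.062
(array([  3.46,   0.23, -15.05]), np.float64(-0.0002046569687867983), np.float64(1.7637953430312132))
```

Level within a degree or so. I'll tighten the grip, then lift.

Emit:
carry_out(steps=[0,0,0,0,-1,0,0,0,0,-1,0,0,0,0,-1,0.05,0,-2,0,-1,0.5,0.05,-5,0,-1,1.5,0.1,-8,0,-1,2.5,0.15,-11,0,-1,3.2,0.2,-13.5,0,-1,3.45,0.23,-15,0,-1,3.45,0.23,-15,0,-1], force=40)

```text
clock: 27.95
position: [0.4858, 0.4014, 0.1866]
tcp_rot: [0.636, 0.772, 0.017, -0.006]
ft_force: [0.2, 0.1, -1.1]
gripper_width: 0.209
```

Emit:
carry_out(steps=[0,0,0,0,-1,0,0,0,0,-1,0,0,0,0,-1,0,0,0,0,-1,0,0,0,0,-1,0,0,0,0,-1,0,0,0,0,-1,0,0,0,0,-1,0,0,0,0,-1,0,0,0,0,-1])

```text
clock: 29.2
position: [0.4858, 0.4014, 0.1866]
tcp_rot: [0.636, 0.772, 0.017, -0.006]
ft_force: [0.4, 0.0, -1.9]
gripper_width: 0.211
```

Run:
```python
from h import *
s=snap("wrist","w20",None,1.4);print(s["position"],s["ft_force"],s["tcp_rot"],s["gripper_width"],abs(s["qvel"]).max())
wpitch("w20",283.5,203,245)
snap("top","t20",(150,140,420,240),2.9)
snap("scene","s20",(150,130,400,330),3)
R=Ro.from_quat(s["tcp_rot"]).as_matrix()
tip=s["position"]-.019*R[:,2]-.159*np.array([np.cos(1.764),np.sin(1.764),0]); print("tip",tip)
tx=np.array([.204,-.979]);r=tip[:2]-[.5015,.3008]; print("tray frame",r@tx, r@[.979,.204])
```

```text
[0.48575223 0.4013595  0.18660843] [ 0.41157947  0.00455549 -1.8946987 ] [ 0.6355805   0.77181778  0.01718555 -0.00627696] 0.21067843389023932 0.0015057709521050168
world tip-down deg 0.8335299993344556 top z 0.2113
world tip-down deg 1.1024727344826502 top z 0.2114
world tip-down deg 62.97159394637613 top z 0.2151
tip [0.51604989 0.24466219 0.20559571]
tray frame 0.05792709052795407 0.002792228977984907
```

View pics/t20.png

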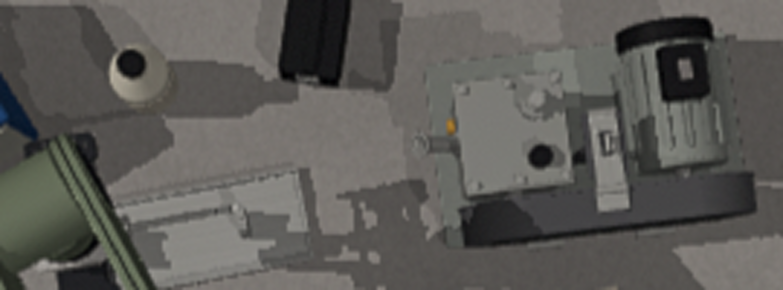

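View pics/s20.png

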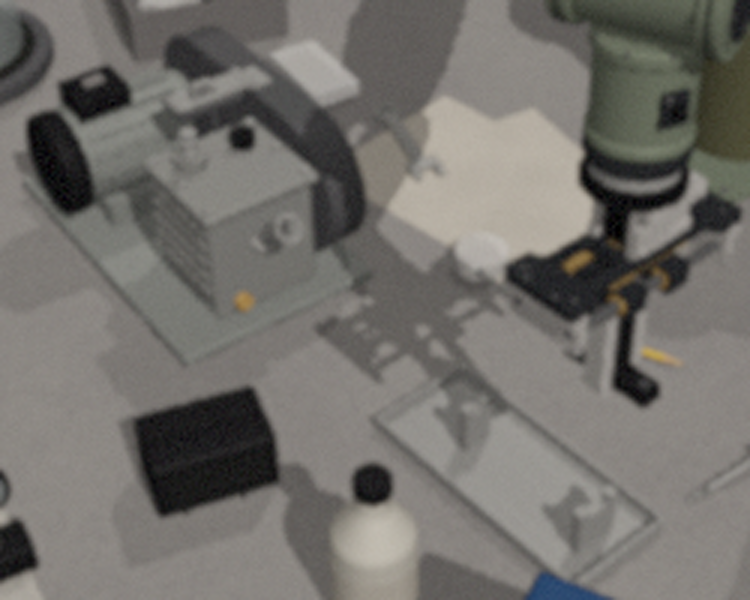

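View pics/w20.png

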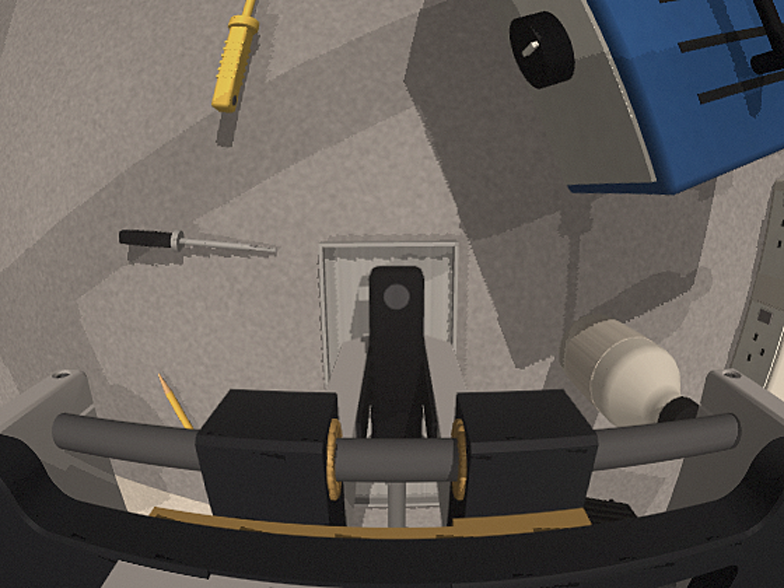

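```bash
python3 -c "
from plant import arm
print(arm.close_job()); print(arm.read_state()['clock'])"
```

```text
the job is handed in; nothing more can be done
None
the job is handed in; nothing more can be done
```

I've handed the job in after about 29 s of the 69 s allowed. All the steps were done as far as I can measure, but how far the dipstick went into the tube is an estimate.

**What I did**
- **Hasp:** I pushed it over and pressed it home with the closed fingers. The fingertips stopped at 175 mm, which is the height of the strap's top face when closed. The last top and scene pictures show it flat, with the staple through its slot.
- **Dipstick in and out:** The tool can't be tilted, so I let the stick droop to about 37° in a light grip against the tray's rod rest. I then pushed it down the tube until it stopped, and drew it out again.
- **Levelling:** I lowered the stick, still gripped, into the tray's rests until it was level. I then tightened the grip to 40 N and lifted it.

**Last checks**
- **Level:** The axis is about 1° tip-down, measured on the handle. One of the three depth lines gave 63°, most likely because it ran off the handle's edge, so I ignored it.
- **Tip:** It is about 206 mm over the bench and inside the tray's outline, at about x = 58 mm, y = 3 mm in the tray's frame. I worked this out from the hand pose, not from seeing the tip.
- **Rest and bystanders:** The arm is at rest. The bottle, pencil and other loose things in view look unmoved.

**What was less certain**
- **Collar on the rim:** I couldn't see the contact directly. My geometry put the collar 1 to 2 mm from the rim, with about 2 mm of error. It was a hard stop: 15 to 20 N along the tube and no further movement when I pushed again.
- **Side force and tilt:** There was up to 8 N sideways while the stick was in the tube, and I eased it to 2 N. The pushing also left the tool tilted by about 2°; levelling the stick on the rests made up for that.

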